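Rock the jammed sandalwood out of the bottle

TASK

Take the lid off the stoneware pot and lay it knob up on the kneading board. Then lift the clear bottle out of the rack, keep it neck down, and with its mouth close over the pot rock it well over from side to side until the sandalwood piece lying across its neck comes free and drops straight into the pot. Finally set the empty bottle back neck down in its place in the rack; leave everything else standing where it is.

Things in the scene. Friction and masses are not known exactly. Their poses are not given: they have to be found in the camera images.
- bottle: Clear glass bottle, 185 mm tall, about 0.3 kg, standing neck down in one of the rack's holes. Origin in the middle of its mouth (its lowest point as it stands); z points up to its foot while it is neck down. Going up: neck 55 mm across (46 mm bore) to 30 mm, nearly flat shoulder to 37 mm, body 90 mm across to 90 mm, taper to 118 mm, then the foot, 66 mm across, to its flat end at 185 mm.
- bottle_foot (a point): On the clear bottle's axis, 150 mm above its mouth: the middle of its plain round foot, 66 mm across, uppermost as it stands; the flat end is 35 mm above. The place to grip, along any direction that the neighbour allows; 30 to 50 N holds it when leant over.
- bottle_throat (a point): On the clear bottle's axis, 30 mm above its mouth, where shoulder and neck meet. The piece lies across this 46 mm opening like a bridge and stays there while the bottle hangs neck down or is moved smoothly (under about 2 m/s2).
- piece: Club of reddish sandalwood, 60 mm long, 25 g; thick end 30 mm across and 20 mm long, thin end 17 mm. Origin on its axis near mid-length, x along its length (within 7 degrees) to the thick end. At first across the bottle's throat, in any direction. It slides once the bottle leans 25 to 35 degrees along its length; lean sideways to it and it only rolls or turns.
- piece_thick_end (a point): Middle of the piece's thick end face. Leaning the bottle's foot over so that the thick end is low only pins the piece. Rocking 35 to 40 degrees to both sides, in the upright plane that holds its length (within 20 degrees), about 1 s a swing, tips an end into the neck: mostly as the thin end goes low, in one to three rocks.
- rack: Fixed wooden bottle rack: a board 130 mm (its x) by 250 mm (its y), 14 mm thick, top at 80 mm, on two end boards; two square holes, 61 mm across the flats, 120 mm apart along its y. Origin on the bench under its middle.
- rack_hole0 (a point): Middle of the rack's hole at its -y end, level with the top of the board (80 mm above the bench). A bottle stands with its neck through the hole and its shoulder on the hole's edge; the clear bottle's mouth is then 29 mm below this point. It centres itself when set down up to 4 mm off.
- rack_hole1 (a point): The same for the hole at the +y end of the rack.
- amber_bottle: Brown glass bottle, 76 mm across, 200 mm tall, neck down in the rack's other hole; its foot is 248 mm above the bench. Loose: leave it standing. Origin in the middle of its mouth.
- pot: Fixed pale green stoneware pot, round, 150 mm across outside, 138 mm inside, rim 70 mm above the bench, inner floor 8 mm up. Origin on the bench under its middle.
- lid: Lid of the pot, pale green, 146 mm across, 50 mm tall with its knob, 0.2 kg; at the start on the pot. Origin at the middle of its underside (a spigot 128 mm across and 5 mm deep that drops loosely into the pot), z up through the knob.
- lid_knob (a point): Middle of the lid's round knob: 29 mm across from 34 to 46 mm above the lid's origin, on a neck 20 mm across; the lid itself is 22 mm high round it; this point is 40 mm above the lid's origin and is the place to grip.
- board: Fixed pale wooden kneading board lying on the bench between pot and rack: 200 mm (its x) by 156 mm (its y), 12 mm thick. Origin on the bench under its middle.
- celadon_jar1: Small pale green lidded jar, full and fixed to the bench, 72 mm across, 85 mm tall, behind the board. Origin under its middle. Leave alone.
- celadon_jar2: The same kind of jar, but loose, in front of the board. Leave alone.
- white_cap_jar: Jar with a white cap, full and fixed to the bench, 72 mm across, 98 mm tall, behind the board. Origin under its middle. Leave alone.
- press_block: Dark wooden hand press, 45 by 110 by 50 mm (long along its y), in front of the board. Origin under its middle. Leave alone.
- incense_pot: Fixed terracotta pot, 88 mm across, with a bundle of yellow incense sticks, 250 mm tall in all, behind the board. Origin under its middle. Leave alone.
- brass_dish: Fixed low brass dish, 88 mm across, 18 mm high. Origin under its middle. Leave alone.
- table: The plank bench top, its surface at height 0.
Things that resemble listed ones, but are neither listed nor needed, are in the scene too. What is shaped like the lid but purple is not meant. Leave any black look-alike of the pot alone.

How it is judged:
By the outcome, as a careful person would: the job done as asked, in the order asked, and still so for the second after the job is handed in, with the robot touching nothing.
It also fails if it takes over 67 s, if anything falls off the work surface, if the arm or the gripper's body presses on something with over 40 N, if the wrist force passes 120 N, or if a joint passes its speed limit or range.

ROBOT

A 7-joint arm with a two-finger parallel gripper is mounted at the origin on the work surface. World frame = base frame: x ahead of the robot, y to its left, z up, the work surface at z = 0. Lengths are in mm, angles in rad, forces in N, time in s.
With the tool pointing down it reaches from about 400 to 900 mm from the base axis. Payload 5.5 kg.
Tool frame: the origin (TCP) lies at the very end of the fingers, on their centre line; the grasp point (between the pads) lies 19 mm behind it; z points along the fingers, y is the direction in which the jaws open and shut (so a half turn about z gives the same grasp; the last joint's range is limited). The gripper opens to 85 mm and grips with 20 to 120 N. Pads are 22 mm wide; open, the fingers measure 114 mm over their backs; the gripper's body (76 mm by 85 mm) begins 54 mm behind the grasp point. The pads swing forward as they close: fully open they stand 13 mm farther back than shut.
Start: joints at [-0.903, 0.501, -0.427, 1.55, 0.221, 1.138, -0.21], TCP at [255.956, 597.483, 231.31] pointing down, gripper open.
Joint ranges: [-2.88, 2.88], [-0.31, 2.03], [-1.54, 1.56], [0.2, 2.42], [-1.41, 4.55], [0.19, 2.02], [-2.57, 2.57]. Speed limits (rad/s): [2.57, 2.57, 3.14, 3.14, 3.14, 3.14, 3.14].

INTERFACE

Orientations are given as a 3x3 rotation matrix whose columns are the frame's x, y, z axes.
In Python, from workcell import sense, vision, ticket gives the robot as it stands.
- The arm moves only by the tool drive_tool, never from a script. Its arguments are lists of equal length, an entry for each row: "slide": the shift along the world's x, y, z in mm, a list of three; "delta_rot": the turn, a rotation vector about the world's x, y, z in degrees, a list of three; "claw": the finger opening in mm, from 0 to 85.4. A call has 1 to 20 rows; each row shifts and turns the commanded pose from where the row before left it; what a row does not reach is not made up. A row lasts 1/10 s, in which the tool goes at most 50 mm and 8.59 degrees, less where a joint would pass 70% of its speed; a pose out of reach is approached as far as the arm can. A call with a gripper value outside its range is refused whole. The fingers move at their own pace and stop on an object; "force" is the grip in N (left out, the last holds). Time passes only in rows, so rows that do not move let the fingers close. It gives the time, the measured TCP pose, the force and the opening at its end, in the units of the state.
- sense(): the state, without advancing time (a new reading comes with each control period).
- vision.camera(name): name is "scene" or "top"; returns a dict with "img" (384x512x3 uint8, red, green, blue), "fx", "fy", "cx", "cy" (pixels), "origin" and "attitude" of the camera in the world. Camera axes: x right, y down, z forward; pixel columns grow to the right and rows downward; lengths in mm; the calibration is good to about 2 mm. A picture is of the moment at which its call begins. There is no depth.
- ticket.close_job(): hands the job in, once; it reports no verdict.
The state is a dict: "clock": time; "qpos": joint angles; "joint_velocities": joint speeds; "joint_efforts": joint torques, N m; "position": TCP position; "orientation": TCP orientation; "wrist_force": force on the tool from outside, world axes, zero at the start; "torque": the same for the moment, N m; "opening": opening from 0.0 (shut) to 1.0 (fully open).
Only numpy, scipy, OpenCV 4.12 (cv2) and the standard library are available. Lean on these libraries where they do the work, as an engineer would, in place of code of your own. Each camera call takes 0.05 s, during which the arm holds its last target.

## Working session

There is one attempt and no reset: what is moved stays moved. The work goes in short steps, Python scripts to look and compute and a tool call to move; the robot and the scene stay as the last step left them, time stands still between calls to the robot, and variables do not carry over. Pictures are saved under pics/ and viewed, and the job is handed in when it is done.

Besides the shell and the picture viewer there is one more tool, called after "Emit:" by a JSON object that holds its "method" and its "body", one argument or row to a line. drive_tool: Moves the arm, as the interface text tells. Its arguments: {"type":"object","properties":{"slide":{"type":"array","items":{"type":"array","items":{"type":"number"}}},"delta_rot":{"type":"array","items":{"type":"array","items":{"type":"number"}}},"claw":{"type":"array","items":{"type":"number"}},"force":{"type":"number"}},"required":["slide","delta_rot","claw"]}

```bash
ls; mkdir -p pics; python3 - <<'E'
from workcell import sense, vision, ticket
import cv2
s=sense();print(s)
for n in("scene","top"):
    c=vision.camera(n);cv2.imwrite(f"pics/{n}0.png",cv2.cvtColor(c["img"],cv2.COLOR_RGB2BGR))
    print(n,{k:v for k,v in c.items() if k!="img"})
E
```

```text
pics
{'clock': 0.0, 'qpos': array([-0.90278491,  0.50182773, -0.42677834,  1.55148538,  0.22076491,
        1.13827576, -0.21029646]), 'joint_velocities': array([ 0.00030144,  0.00065667,  0.00064648,  0.00051515,  0.00099291,
       -0.00076669,  0.00080034]), 'joint_efforts': array([ 4.32837387e-04, -5.69518805e+01, -5.81608370e+00, -2.80940312e+01,
        1.06457155e-02,  1.18366163e-02, -4.76911310e-06]), 'position': array([255.75776376, 596.80087532, 230.25608968]), 'orientation': array([[-9.19192170e-01,  3.93808377e-01, -8.46682859e-04],
       [ 3.93809278e-01,  9.19190498e-01, -1.75511462e-03],
       [ 8.70839996e-05, -1.94671918e-03, -9.99998101e-01]]), 'wrist_force': array([ 0.14771832,  0.49151859, -0.66982028]), 'torque': array([-0.00429103,  0.02824074,  0.00684133]), 'opening': 1.0035012294484764}
scene {'fx': 383.4589612573951, 'fy': 383.4589612573951, 'cx': 251.71172413123523, 'cy': 184.18490433373876, 'origin': array([ 982.66320953,  609.70867799, 1070.1108051 ]), 'attitude': array([[-0.75637801,  0.51696183, -0.40080266],
       [ 0.65413362,  0.59660999, -0.46493626],
       [-0.00123143, -0.61384606, -0.78942479]])}
top {'fx': 450.8850532566104, 'fy': 450.8850532566104, 'cx': 257.89112249052204, 'cy': 199.077631026528, 'origin': array([ 369.17568246,   56.1699841 , 1516.43433339]), 'attitude': array([[-0.01194538, -0.99239782,  0.12249031],
       [-0.99990752,  0.01265163,  0.00498955],
       [-0.00650132, -0.12241938, -0.99245717]])}
```

View pics/scene0.png

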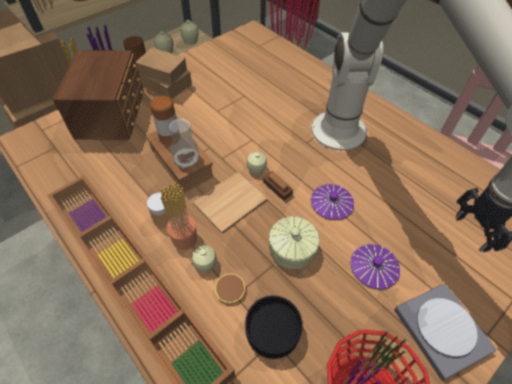

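View pics/top0.png

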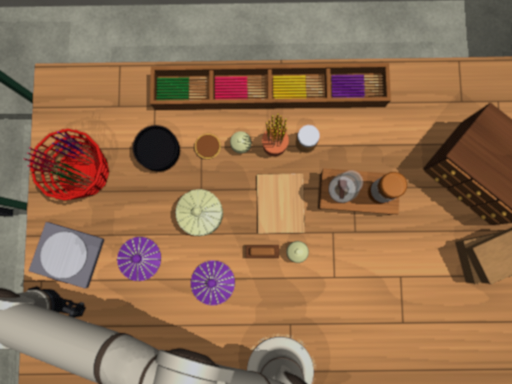

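The scene view shows the pot with its lid at (294,243), board (230,200), clear bottle (183,145) and amber bottle (163,115). The top view shows the lid at (198,212), board (280,203), clear bottle (345,186) and amber bottle (388,187). I'll zoom in on these.

```bash
cat > h.py <<'E'
import numpy as np,cv2
from workcell import sense, vision, ticket
def cam(n): return vision.camera(n)
def ray(c,u,v):
    d=np.array([(u-c["cx"])/c["fx"],(v-c["cy"])/c["fy"],1.]);d=c["attitude"]@d
    return c["origin"],d/np.linalg.norm(d)
def onz(c,u,v,z):
    o,d=ray(c,u,v);return o+d*(z-o[2])/d[2]
def proj(c,p):
    q=c["attitude"].T@(np.asarray(p,float)-c["origin"]);return np.array([c["cx"]+c["fx"]*q[0]/q[2],c["cy"]+c["fy"]*q[1]/q[2]])
def tri(c1,p1,c2,p2):
    o1,d1=ray(c1,*p1);o2,d2=ray(c2,*p2)
    A=np.stack([d1,-d2],1);t=np.linalg.lstsq(A,o2-o1,rcond=None)[0]
    a=o1+t[0]*d1;b=o2+t[1]*d2;return (a+b)/2,np.linalg.norm(a-b)
def crop(c,u0,v0,u1,v1,k,name):
    im=cv2.cvtColor(c["img"][v0:v1,u0:u1],cv2.COLOR_RGB2BGR)
    cv2.imwrite("pics/"+name,cv2.resize(im,None,fx=k,fy=k,interpolation=cv2.INTER_CUBIC))
E
python3 - <<'E'
from h import *
s=cam("scene");t=cam("top")
crop(s,140,85,230,195,5,"s1.png");crop(t,310,155,420,225,6,"t1.png")
crop(t,165,120,325,270,5,"t2.png");crop(s,130,140,330,290,4,"s2.png")
E
```

```text
(no output)
```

View pics/s1.png

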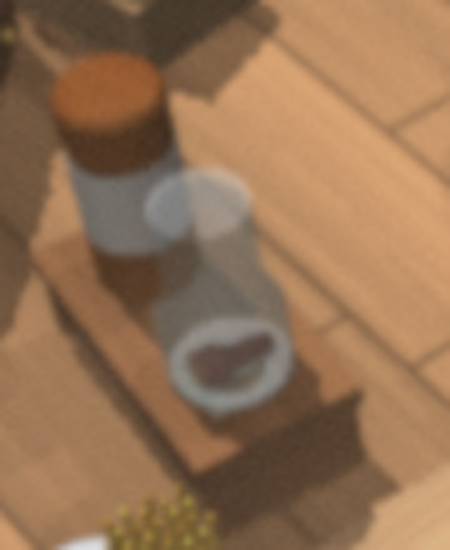

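View pics/t1.png

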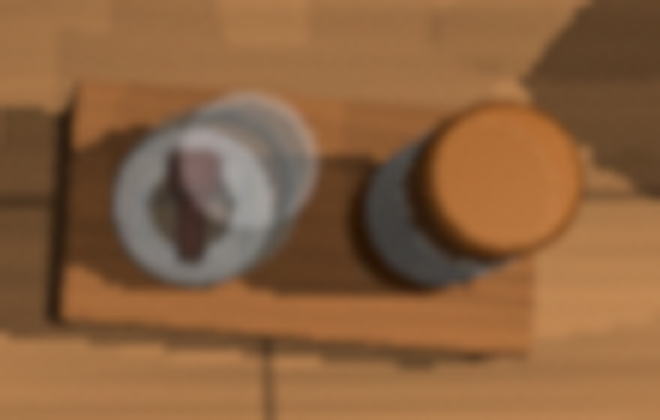

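View pics/t2.png

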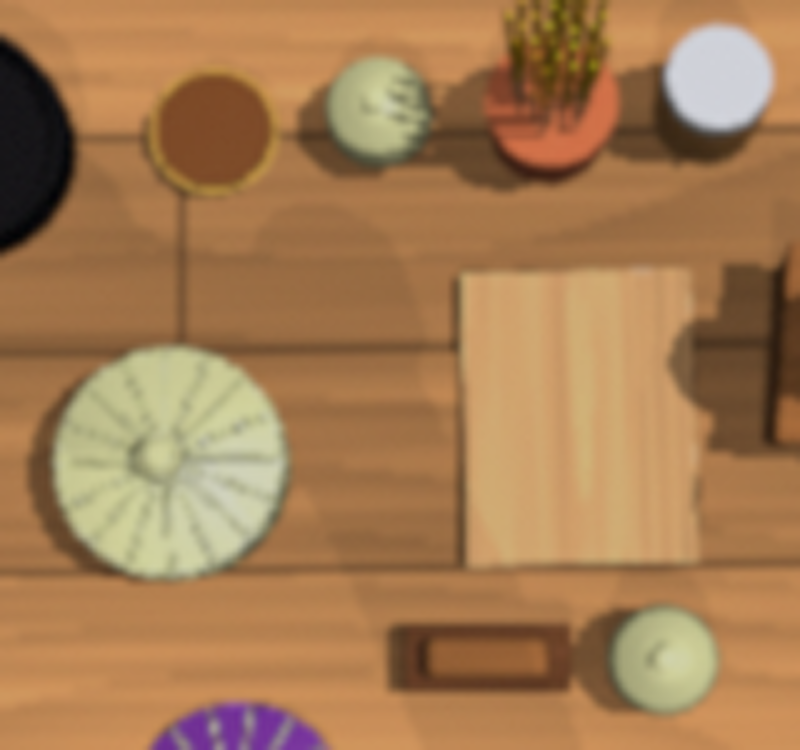

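View pics/s2.png

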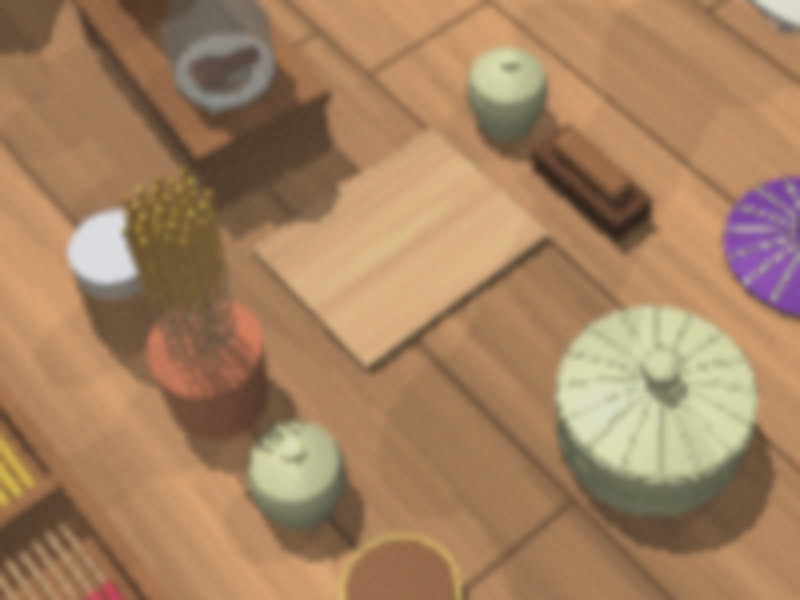

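```bash
cat > fk.py <<'E'
import numpy as np
def T(alpha,a,theta,d):
    ca,sa,ct,st=np.cos(alpha),np.sin(alpha),np.cos(theta),np.sin(theta)
    return np.array([[ct,-st,0,a],[st*ca,ct*ca,-sa,-d*sa],[st*sa,ct*sa,ca,d*ca],[0,0,0,1]])
h=np.pi/2
def fk(q,L=97+172):
    P=[(0,0,267),(-h,0,0),(h,0,293),(h,52.5,0),(h,77.5,342.5),(h,0,0),(-h,76,97)]
    M=np.eye(4)
    for (al,a,d),t in zip(P,q): M=M@T(al,a,t,d)
    M=M@np.array([[1,0,0,0],[0,1,0,0],[0,0,1,L-97],[0,0,0,1.]])
    return M
E
python3 - <<'E'
from h import *
from fk import fk
s0=sense();print(fk(s0["qpos"]).round(3))
s=cam("scene");t=cam("top")
hs=cv2.cvtColor(t["img"],cv2.COLOR_RGB2HSV); 
def blob(c,lo,hi,win):
    m=cv2.inRange(cv2.cvtColor(c["img"],cv2.COLOR_RGB2HSV),lo,hi);w=np.zeros_like(m);w[win[1]:win[3],win[0]:win[2]]=255;m&=w
    cs,_=cv2.findContours(m,cv2.RETR_EXTERNAL,cv2.CHAIN_APPROX_NONE);return max(cs,key=cv2.contourArea)
print("knob",tri(t,(197,211),s,(295.5,230.5)))
for p in [(198,212),(258,175),(304,235),(269,152)]: print(p,t["img"][p[1],p[0]],hs[p[1],p[0]])
L=blob(t,(25,40,60),(50,255,255),(165,180,235,245));c,r=cv2.minEnclosingCircle(L);print("lid top",c,r,onz(t,*c,70+8), onz(t,*c,75)-onz(t,c[0]+r,c[1],75))
# board corners top & scene (by eye), z=12
for u,v in [(92/1,0)]: pass
tc=[(165+462/5,120+270/5),(165+692/5,120+268/5),(165+698/5,120+563/5),(165+466/5,120+565/5)]
for p in tc: print("board t",onz(t,*p,12).round(1))
sc=[(130+430/4,140+130/4),(130+548/4,140+238/4),(130+370/4,140+368/4),(130+256/4,140+246/4)]
for p in sc: print("board s",onz(s,*p,12).round(1))
# rack corners z=80
for p in [(80,82),(62,320),(530,352),(545,118)]: print("rack t",onz(t,310+p[0]/6,155+p[1]/6,80).round(1))
for p in [(198,472),(360,390),(35,245)]: print("rack s",onz(s,140+p[0]/5,85+p[1]/5,80).round(1))
print("amber foot", onz(t,310+505/6,155+180/6,248), onz(s,140+110/5,85+90/5,248))
print("clear foot", onz(t,310+250/6,155+155/6,236), onz(s,140+197/5,85+208/5,236))
# throat piece z=81..90
for p in [(190,150),(187,262)]: print("piece t",onz(t,310+p[0]/6,155+p[1]/6,92).round(1))
for p in [(190,368),(275,340)]: print("piece s",onz(s,140+p[0]/5,85+p[1]/5,92).round(1))
E
```

```text
[[ 3.86000e-01 -9.22000e-01 -1.10000e-02  1.86442e+02]
 [-9.22000e-01 -3.86000e-01  3.80000e-02 -5.51703e+02]
 [-4.00000e-02 -4.00000e-03 -9.99000e-01  1.40617e+02]
 [ 0.00000e+00  0.00000e+00  0.00000e+00  1.00000e+00]]
knob (array([508.21795357, 254.84264938, 105.92505719]), np.float64(0.885441009230638))
(198, 212) [199 200 153] [ 31  60 200]
(258, 175) [197 160 108] [ 18 115 197]
(304, 235) [178 126  79] [ 14 142 178]
(269, 152) [114  60  38] [  9 170 114]
lid top (198.61471557617188, 212.29647827148438) 23.272905349731445 [506.43813796 253.92038211  78.        ] [ 0.93910845 74.79531761  0.        ]
board t [640.4  64.4  12. ]
board t [639.7 -91.3  12. ]
board t [440.4 -90.4  12. ]
board t [441.   64.1  12. ]
board s [449.2 -86.9  12. ]
board s [449.3  70.2  12. ]
board s [642.1  71.6  12. ]
board s [641.2 -85.1  12. ]
rack t [ 642.8 -149.4   80. ]
rack t [ 514.1 -136.    80. ]
rack t [ 493.8 -384.1   80. ]
rack t [ 619.9 -398.5   80. ]
rack s [ 646.9 -144.6   80. ]
rack s [ 522.6 -131.7   80. ]
rack s [ 616.8 -398.4   80. ]
amber foot [ 561.07318297 -324.92069891  248.        ] [ 566.98397928 -318.55125968  248.        ]
clear foot [ 576.56323846 -207.31447554  236.        ] [ 580.81164101 -201.51586163  236.        ]
piece t [ 603.  -205.1   92. ]
piece t [ 542.9 -201.5   92. ]
piece s [ 603.7 -214.5   92. ]
piece s [ 544.8 -197.6   92. ]
```

Emit:
{"method": "drive_tool", "body": {
  "slide": [
    [21,-28.5,-5],
    [21,-28.5,-5],
    [21,-28.5,-5],
    [21,-28.5,-5],
    [21,-28.5,-5],
    [21,-28.5,-5],
    [21,-28.5,-5],
    [21,-28.5,-5],
    [21,-28.5,-5],
    [21,-28.5,-5],
    [21,-28.5,-5],
    [21,-28.5,-5],
    [0,0,0],
    [0,0,0]
  ],
  "delta_rot": [
    [0,0,-6],
    [0,0,-6],
    [0,0,-6],
    [0,0,-6],
    [0,0,-6],
    [0,0,-6],
    [0,0,-6],
    [0,0,-6],
    [0,0,-6],
    [0,0,-6],
    [0,0,-6],
    [0,0,-6],
    [0,0,0],
    [0,0,0]
  ],
  "claw": [85,85,85,85,85,85,85,85,85,85,85,85,85,85],
  "force": 40
}}

```text
clock: 1.7
position: [508.3, 254.6, 171.1]
orientation: [[0.092, 0.996, -0.0], [0.996, -0.092, -0.0], [-0.0, -0.0, -1.0]]
wrist_force: [-0.9, 1.4, -0.1]
opening: 0.989
```

```bash
python3 - <<'E'
from h import *
st=sense();print(st["clock"],st["qpos"].round(3),st["position"].round(1),st["orientation"].round(3).tolist())
s=cam("scene");t=cam("top")
crop(s,230,150,370,290,4,"s3.png");crop(t,150,150,290,270,4,"t3.png")
print(proj(s,st["position"]),proj(t,st["position"]))
E
```

```text
1.7 [-0.465  0.392 -0.058  1.826  0.028  0.925 -0.628] [508.3 254.6 171.1] [[0.092, 0.996, -0.0], [0.996, -0.092, -0.0], [-0.0, -0.0, -1.0]]
[297.65676552 218.3100337 ] [194.14071094 208.77559624]
```

View pics/s3.png

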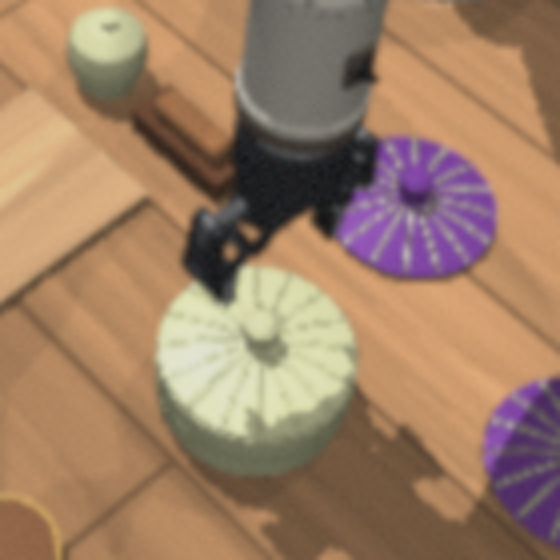

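View pics/t3.png

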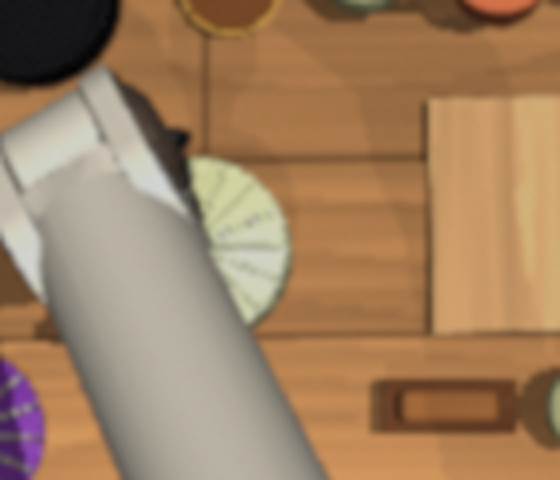

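The hand is over the knob: scene crop knob at (262,325), jaws either side of it. The measured TCP agrees with the knob position, so I'll descend and grip.

Emit:
{"method": "drive_tool", "body": {
  "slide": [
    [0,0,-25],
    [0,0,-25],
    [0,0,-20],
    [0,0,-11],
    [0,0,0],
    [0,0,0],
    [0,0,0],
    [0,0,0],
    [0,0,0],
    [0,0,0],
    [0,0,0]
  ],
  "delta_rot": [
    [0,0,0],
    [0,0,0],
    [0,0,0],
    [0,0,0],
    [0,0,0],
    [0,0,0],
    [0,0,0],
    [0,0,0],
    [0,0,0],
    [0,0,0],
    [0,0,0]
  ],
  "claw": [85,85,85,85,85,15,15,15,15,15,15],
  "force": 40
}}

```text
clock: 2.9
position: [508.7, 255.8, 91.1]
orientation: [[0.091, 0.996, 0.001], [0.996, -0.091, 0.001], [0.001, 0.001, -1.0]]
wrist_force: [1.3, -0.7, 4.6]
opening: 0.317
```

Emit:
{"method": "drive_tool", "body": {
  "slide": [
    [0,0,0],
    [0,0,0],
    [0,0,8],
    [0,0,14],
    [0,0,16],
    [0,0,16],
    [0,0,6],
    [0,0,0]
  ],
  "delta_rot": [
    [0,0,0],
    [0,0,0],
    [0,0,0],
    [0,0,0],
    [0,0,0],
    [0,0,0],
    [0,0,0],
    [0,0,0]
  ],
  "claw": [15,15,15,15,15,15,15,15],
  "force": 50
}}

```text
clock: 3.7
position: [508.5, 255.8, 151.6]
orientation: [[0.09, 0.996, 0.002], [0.996, -0.09, 0.001], [0.001, 0.002, -1.0]]
wrist_force: [-0.5, 0.3, -3.0]
opening: 0.318
```

```bash
python3 - <<'E'
from h import *
st=sense();print(st["clock"],st["position"].round(1),st["wrist_force"],st["opening"])
s=cam("scene")
crop(s,230,130,370,290,4,"s4.png")
E
```

```text
3.7 [508.5 255.8 151.6] [-0.48807874  0.25020826 -3.01649463] 0.31763331870055
```

View pics/s4.png

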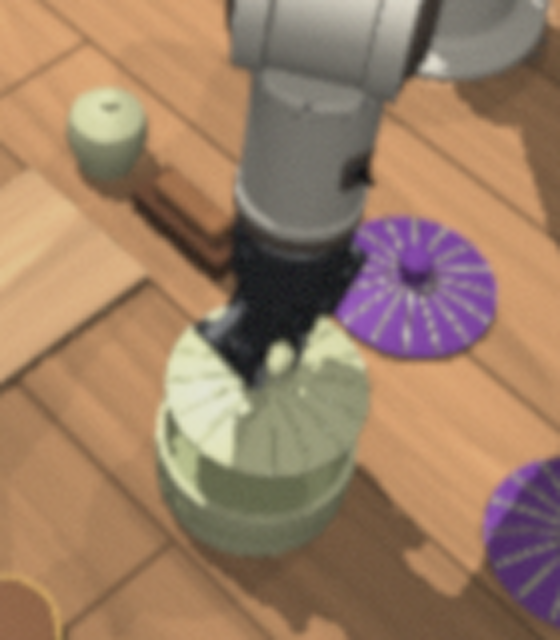

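The lid is clear of the pot and level (scene crop: lid centre about (268,390), pot opening visible beneath). I'll carry it to the board.

Emit:
{"method": "drive_tool", "body": {
  "slide": [
    [2,-15,0],
    [4,-35,0],
    [6,-45,0],
    [6,-45,0],
    [6,-45,0],
    [5,-40,0],
    [3,-27,-10],
    [2,-14,-20],
    [0,0,-25],
    [0,0,-25],
    [0,0,-14],
    [0,0,-6],
    [0,0,0],
    [0,0,0]
  ],
  "delta_rot": [
    [0,0,0],
    [0,0,0],
    [0,0,0],
    [0,0,0],
    [0,0,0],
    [0,0,0],
    [0,0,0],
    [0,0,0],
    [0,0,0],
    [0,0,0],
    [0,0,0],
    [0,0,0],
    [0,0,0],
    [0,0,0]
  ],
  "claw": [15,15,15,15,15,15,15,15,15,15,15,15,15,15]
}}

```text
clock: 5.15
position: [542.6, -10.5, 51.0]
orientation: [[0.09, 0.996, 0.001], [0.996, -0.09, -0.0], [0.0, 0.001, -1.0]]
wrist_force: [0.3, -0.3, -1.6]
opening: 0.315
```

```bash
python3 - <<'E'
from h import *
st=sense();print(st["clock"],st["position"].round(1),st["wrist_force"],st["opening"])
s=cam("scene");t=cam("top")
crop(s,150,130,330,290,4,"s5.png");crop(t,150,150,350,270,4,"t5.png")
E
```

```text
5.15 [542.6 -10.5  51. ] [ 0.28204898 -0.30474545 -1.61219008] 0.3147479623895527
```

View pics/s5.png

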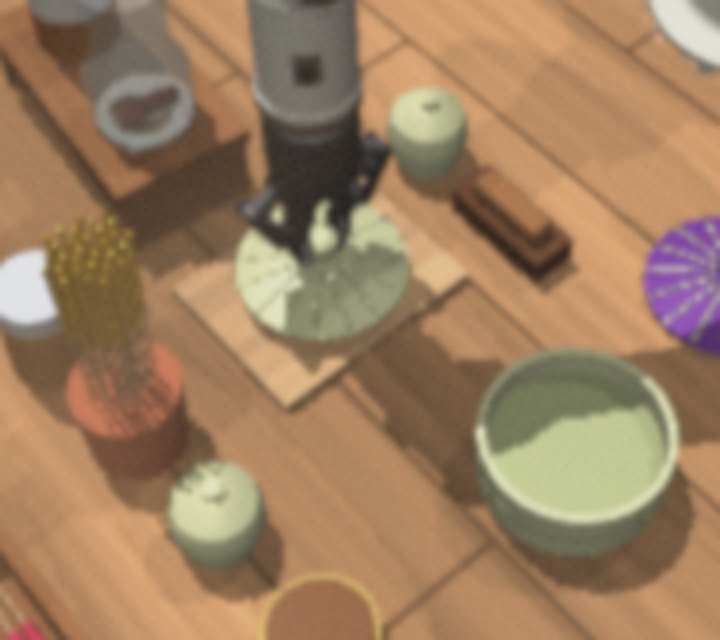

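View pics/t5.png

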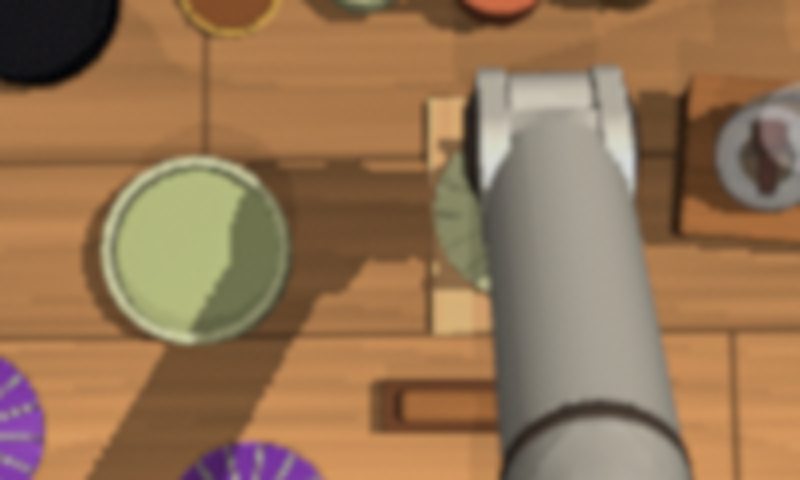

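The lid is centred over the board in both views, still about 13 mm up. I'll lower it, release, rise and go toward the rack.

Emit:
{"method": "drive_tool", "body": {
  "slide": [
    [0,0,-6],
    [0,0,-4],
    [0,0,-2],
    [0,0,-1],
    [0,0,0]
  ],
  "delta_rot": [
    [0,0,0],
    [0,0,0],
    [0,0,0],
    [0,0,0],
    [0,0,0]
  ],
  "claw": [15,15,15,15,15]
}}

```text
clock: 5.75
position: [542.0, -10.5, 38.5]
orientation: [[0.09, 0.996, -0.0], [0.996, -0.09, 0.0], [0.0, -0.0, -1.0]]
wrist_force: [-5.0, -0.0, 12.6]
opening: 0.318
```

Emit:
{"method": "drive_tool", "body": {
  "slide": [
    [0,0,0],
    [0,0,0],
    [0,0,0],
    [0,0,0],
    [0,0,12],
    [0,0,35],
    [0,0,45],
    [0,0,45],
    [0,0,45],
    [0,0,45],
    [5,-25,0],
    [6,-35,0],
    [6,-40,0],
    [6,-40,0],
    [6,-35,0],
    [5,-20,0],
    [0,0,0]
  ],
  "delta_rot": [
    [0,0,0],
    [0,0,0],
    [0,0,0],
    [0,0,0],
    [0,0,0],
    [0,0,0],
    [0,0,0],
    [0,0,0],
    [0,0,0],
    [0,0,0],
    [0,0,0],
    [0,0,0],
    [0,0,0],
    [0,0,0],
    [0,0,0],
    [0,0,0],
    [0,0,0]
  ],
  "claw": [50,85,85,85,85,85,85,85,85,85,85,85,85,85,85,85,85]
}}

```text
clock: 7.45
position: [575.3, -210.2, 265.0]
orientation: [[0.096, 0.995, 0.0], [0.995, -0.096, -0.002], [-0.002, 0.001, -1.0]]
wrist_force: [0.4, 0.0, 0.1]
opening: 0.996
```

```bash
python3 - <<'E'
from h import *
st=sense();print(st["clock"],st["qpos"].round(2),st["position"].round(1),st["wrist_force"],st["opening"])
s=cam("scene");t=cam("top")
crop(s,120,30,270,200,4,"s6.png");crop(t,150,130,350,270,4,"t6.png")
m=cv2.inRange(cv2.cvtColor(t["img"],cv2.COLOR_RGB2HSV),(25,40,60),(50,255,255));m[:, :165]=0;m[:,235:]=0;m[:180]=0;m[245:]=0
c,r=cv2.minEnclosingCircle(max(cv2.findContours(m,cv2.RETR_EXTERNAL,cv2.CHAIN_APPROX_NONE)[0],key=cv2.contourArea));print("pot t",onz(t,*c,70),r)
m=cv2.inRange(cv2.cvtColor(s["img"],cv2.COLOR_RGB2HSV),(25,30,150),(50,255,255))
print("pot s rim", (onz(s,150+484/4,130+440/4,70)+onz(s,150+672/4,130+432/4,70))/2)
# scene rows through bottle: predicted axis pixels
for x,y in [(576.5,-207.3),(580.8,-201.5)]: print(proj(s,(x,y,236)),proj(t,(x,y,236)))
print(proj(s,st["position"]))
E
```

```text
7.45 [ 0.2   0.37  0.14  1.63 -0.05  1.14  0.25] [ 575.3 -210.2  265. ] [0.41051523 0.0189319  0.09803082] 0.9963574737001464
pot t [507.00982312 255.38944936  70.        ] 23.282960891723633
pot s rim [513.69186118 260.19995255  70.        ]
[179.4991751  124.99848344] [351.66244537 180.85514199]
[179.40598239 126.60097361] [349.58576706 179.40320634]
[177.8611058  117.39180036]
```

View pics/s6.png

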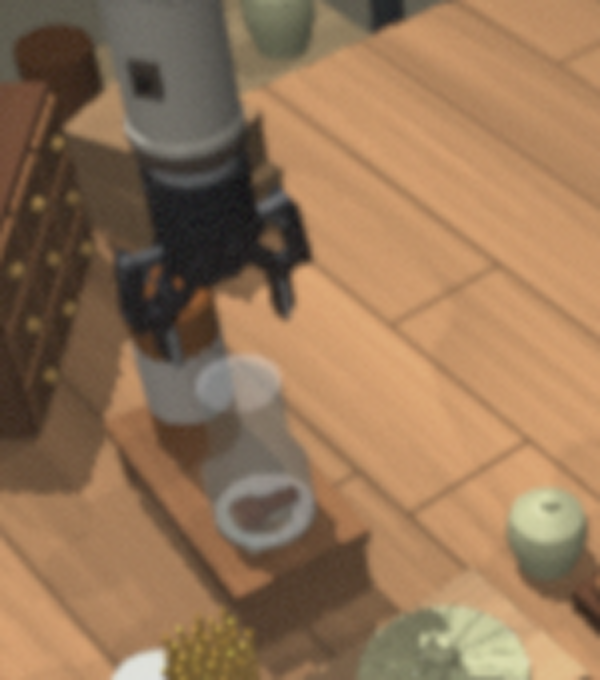

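View pics/t6.png

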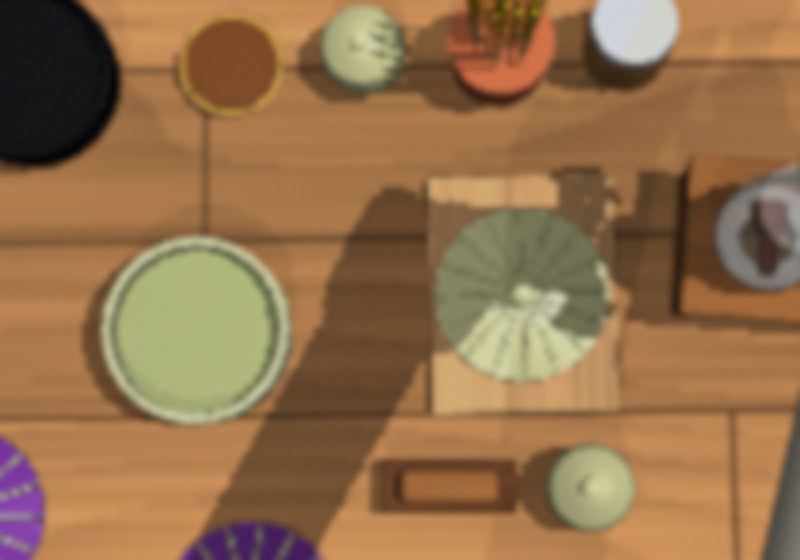

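Emit:
{"method": "drive_tool", "body": {
  "slide": [
    [0,0,-6],
    [0,0,-6],
    [0,0,0]
  ],
  "delta_rot": [
    [0,0,0],
    [0,0,0],
    [0,0,0]
  ],
  "claw": [85,85,85]
}}

```text
clock: 7.85
position: [575.3, -203.9, 251.0]
orientation: [[0.089, 0.996, -0.002], [0.996, -0.089, 0.001], [0.001, -0.002, -1.0]]
wrist_force: [-1.6, -0.2, -0.1]
opening: 0.996
```

Emit:
{"method": "drive_tool", "body": {
  "slide": [
    [0.5,-1.5,-10],
    [0,0,-20],
    [0,0,-20],
    [0,0,-13],
    [0,0,-7],
    [0,0,0],
    [0,0,0]
  ],
  "delta_rot": [
    [0,0,0],
    [0,0,0],
    [0,0,0],
    [0,0,0],
    [0,0,0],
    [0,0,0],
    [0,0,0]
  ],
  "claw": [85,85,85,85,85,85,85]
}}

```text
clock: 8.55
position: [576.9, -207.2, 182.8]
orientation: [[0.09, 0.996, 0.001], [0.996, -0.09, -0.0], [-0.0, 0.001, -1.0]]
wrist_force: [0.7, -0.3, 0.4]
opening: 0.997
```

```bash
python3 - <<'E'
from h import *
st=sense();print(st["clock"],st["qpos"].round(2),st["position"].round(1),st["wrist_force"],st["opening"])
s=cam("scene")
crop(s,140,70,230,200,5,"s7.png")
E
```

```text
8.55 [ 0.21  0.45  0.13  1.71 -0.07  0.98  0.26] [ 576.9 -207.2  182.8] [ 0.72447561 -0.26568195  0.41938316] 0.9972692973258547
```

View pics/s7.png

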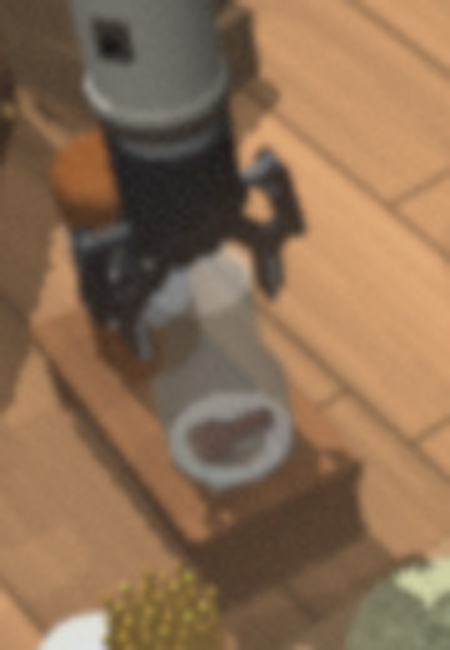

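The fingers stand either side of the foot (crop (145,340) and (270,290)) with no contact force. I'll close.

Emit:
{"method": "drive_tool", "body": {
  "slide": [
    [0,0,0],
    [0,0,0],
    [0,0,0],
    [0,0,0],
    [0,0,0],
    [0,0,0],
    [0,0,0]
  ],
  "delta_rot": [
    [0,0,0],
    [0,0,0],
    [0,0,0],
    [0,0,0],
    [0,0,0],
    [0,0,0],
    [0,0,0]
  ],
  "claw": [75,70,55,50,50,50,50],
  "force": 45
}}

```text
clock: 9.3
position: [577.0, -207.2, 183.1]
orientation: [[0.091, 0.996, 0.001], [0.996, -0.091, -0.0], [-0.0, 0.001, -1.0]]
wrist_force: [-1.4, 0.2, 5.2]
opening: 0.759
```

```bash
python3 - <<'E'
from h import *
st=sense();print(st["clock"],st["qpos"].round(2),st["position"].round(1),st["wrist_force"],st["opening"]*85.4)
E
```

```text
9.3 [ 0.21  0.45  0.13  1.71 -0.07  0.98  0.26] [ 577.  -207.2  183.1] [-1.42247942  0.24346741  5.21650512] 64.82415997446783
```

Emit:
{"method": "drive_tool", "body": {
  "slide": [
    [0,0,4],
    [0,0,8],
    [0,0,12],
    [0,0,14],
    [0,0,12],
    [0,0,8],
    [0,0,4],
    [0,0,2],
    [0,0,0]
  ],
  "delta_rot": [
    [0,0,0],
    [0,0,0],
    [0,0,0],
    [0,0,0],
    [0,0,0],
    [0,0,0],
    [0,0,0],
    [0,0,0],
    [0,0,0]
  ],
  "claw": [50,50,50,50,50,50,50,50,50]
}}

```text
clock: 10.2
position: [576.3, -207.0, 246.3]
orientation: [[0.09, 0.996, -0.0], [0.996, -0.09, 0.0], [0.0, -0.0, -1.0]]
wrist_force: [-0.3, 0.8, -3.2]
opening: 0.766
```

```bash
python3 - <<'E'
from h import *
st=sense();print(st["clock"],st["qpos"].round(2),st["position"].round(1),st["wrist_force"],st["opening"]*85.4)
s=cam("scene")
crop(s,140,30,240,180,4,"s8.png")
E
```

```text
10.2 [ 0.2   0.39  0.13  1.65 -0.06  1.11  0.26] [ 576.3 -207.   246.3] [-0.33510013  0.78124046 -3.23369695] 65.37632835348194
```

View pics/s8.png

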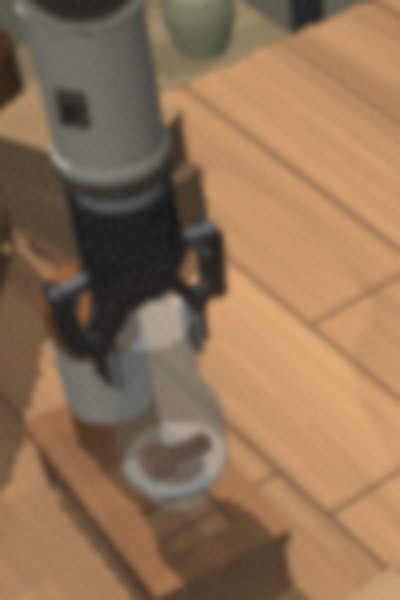

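The bottle hangs free above its hole with the piece still across the throat (crop (175,455)). I'll carry it smoothly over the pot.

Emit:
{"method": "drive_tool", "body": {
  "slide": [
    [-1,6,0],
    [-2,14,0],
    [-3,22,0],
    [-4.5,30,0],
    [-5.5,36,0],
    [-6,40,0],
    [-6,42,0],
    [-6,42,0],
    [-6,42,0],
    [-6,40,0],
    [-5.5,36,0],
    [-5,32,0],
    [-4,26,0],
    [-3,20,0],
    [-2,14,0],
    [-1.5,10,0],
    [-1,6,-2],
    [-1,4,-4],
    [0,0,-4],
    [0,0,-2]
  ],
  "delta_rot": [
    [0,0,0],
    [0,0,0],
    [0,0,0],
    [0,0,0],
    [0,0,0],
    [0,0,0],
    [0,0,0],
    [0,0,0],
    [0,0,0],
    [0,0,0],
    [0,0,0],
    [0,0,0],
    [0,0,0],
    [0,0,0],
    [0,0,0],
    [0,0,0],
    [0,0,0],
    [0,0,0],
    [0,0,0],
    [0,0,0]
  ],
  "claw": [50,50,50,50,50,50,50,50,50,50,50,50,50,50,50,50,50,50,50,50]
}}

```text
clock: 12.25
position: [507.4, 253.8, 233.5]
orientation: [[0.092, 0.996, -0.001], [0.996, -0.092, -0.001], [-0.001, -0.001, -1.0]]
wrist_force: [-0.0, -0.1, -3.3]
opening: 0.761
```

```bash
python3 - <<'E'
from h import *
st=sense();print(st["clock"],st["qpos"].round(2),st["position"].round(1),st["wrist_force"],st["opening"]*85.4)
s=cam("scene");t=cam("top")
crop(s,230,100,370,280,4,"s9.png");crop(t,150,130,270,270,4,"t9.png")
E
```

```text
12.25 [-0.43  0.32 -0.1   1.77  0.04  1.05 -0.63] [507.4 253.8 233.5] [-0.03634781 -0.13310135 -3.32717936] 65.01590516783754
```

View pics/s9.png

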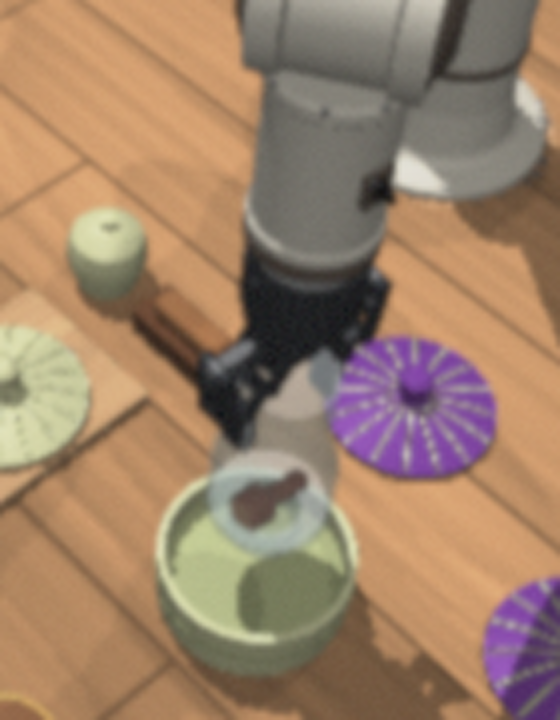

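View pics/t9.png

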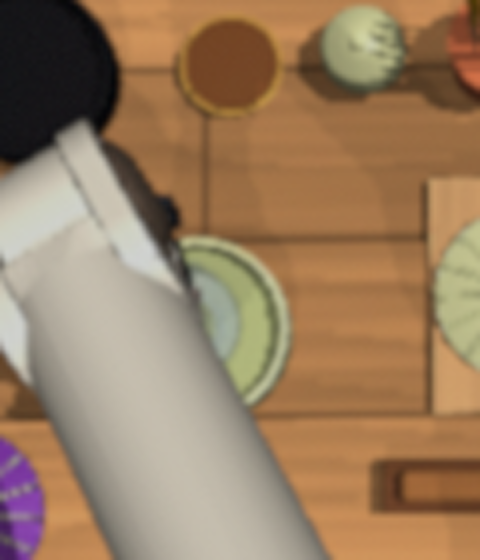

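```bash
python3 - <<'E'
from h import *
s=cam("scene")
a=onz(s,230+250/4,100+510/4,142);b=onz(s,230+302/4,100+477/4,142);print(a,b,np.degrees(np.arctan2(*(a-b)[1::-1])))
phi=np.radians(-6);d=np.array([np.cos(phi),np.sin(phi),0]);ax=np.array([-d[1],d[0],0]) # lean + toward thin: rotvec -ax
L=132
def rows(ths):
    for t0,t1 in zip(ths[:-1],ths[1:]):
        p=lambda t:L*(-np.sin(np.radians(t))*d+np.cos(np.radians(t))*np.array([0,0,1]))
        print((p(t1)-p(t0)).round(1).tolist(),(-(t1-t0)*ax).round(2).tolist())
rows([0,3,8,15,23,30,35,38,38]);print()
rows([38,35,29,21,13,5,-3,-11,-19,-27,-33,-37,-38])
E
```

```text
[525.72337173 255.31497694 142.        ] [478.26433385 260.04870363 142.        ] -5.696037298614056
[-6.9, 0.7, -0.2] [-0.31, -2.98, -0.0]
[-11.4, 1.2, -1.1] [-0.52, -4.97, -0.0]
[-15.7, 1.7, -3.2] [-0.73, -6.96, -0.0]
[-17.3, 1.8, -6.0] [-0.84, -7.96, -0.0]
[-14.3, 1.5, -7.2] [-0.73, -6.96, -0.0]
[-9.7, 1.0, -6.2] [-0.52, -4.97, -0.0]
[-5.5, 0.6, -4.1] [-0.31, -2.98, -0.0]
[0.0, 0.0, 0.0] [0.0, 0.0, 0.0]

[5.5, -0.6, 4.1] [0.31, 2.98, 0.0]
[11.7, -1.2, 7.3] [0.63, 5.97, 0.0]
[16.6, -1.7, 7.8] [0.84, 7.96, 0.0]
[17.5, -1.8, 5.4] [0.84, 7.96, 0.0]
[18.1, -1.9, 2.9] [0.84, 7.96, 0.0]
[18.3, -1.9, 0.3] [0.84, 7.96, 0.0]
[18.2, -1.9, -2.2] [0.84, 7.96, 0.0]
[17.7, -1.9, -4.8] [0.84, 7.96, 0.0]
[16.9, -1.8, -7.2] [0.84, 7.96, 0.0]
[11.9, -1.3, -6.9] [0.63, 5.97, 0.0]
[7.5, -0.8, -5.3] [0.42, 3.98, 0.0]
[1.8, -0.2, -1.4] [0.1, 0.99, 0.0]
```

Emit:
{"method": "drive_tool", "body": {
  "slide": [
    [-6.9,0.7,-0.2],
    [-11.4,1.2,-1.1],
    [-15.7,1.7,-3.2],
    [-17.3,1.8,-6.0],
    [-14.3,1.5,-7.2],
    [-9.7,1.0,-6.2],
    [-5.5,0.6,-4.1],
    [0,0,0]
  ],
  "delta_rot": [
    [-0.31,-2.98,0],
    [-0.52,-4.97,0],
    [-0.73,-6.96,0],
    [-0.84,-7.96,0],
    [-0.73,-6.96,0],
    [-0.52,-4.97,0],
    [-0.31,-2.98,0],
    [0,0,0]
  ],
  "claw": [50,50,50,50,50,50,50,50]
}}

```text
clock: 13.2
position: [434.1, 259.5, 208.2]
orientation: [[0.099, 0.83, 0.549], [0.995, -0.072, -0.072], [-0.02, 0.553, -0.833]]
wrist_force: [-0.9, 0.3, -3.2]
opening: 0.759
```

```bash
python3 - <<'E'
from h import *
st=sense();print(st["clock"],st["qpos"].round(2),st["position"].round(1),st["wrist_force"],st["opening"]*85.4)
print((st["position"]+132*st["orientation"][:,2]).round(1), np.degrees(np.arccos(-st["orientation"][2,2])))
s=cam("scene")
crop(s,230,100,370,280,4,"s10.png")
E
```

```text
13.2 [-0.84  0.1  -0.12  2.29  0.92  0.68 -1.76] [434.1 259.5 208.2] [-0.86060954  0.34294432 -3.16338041] 64.82773623219597
[506.5 250.   98.3] 33.590448389654085
```

View pics/s10.png

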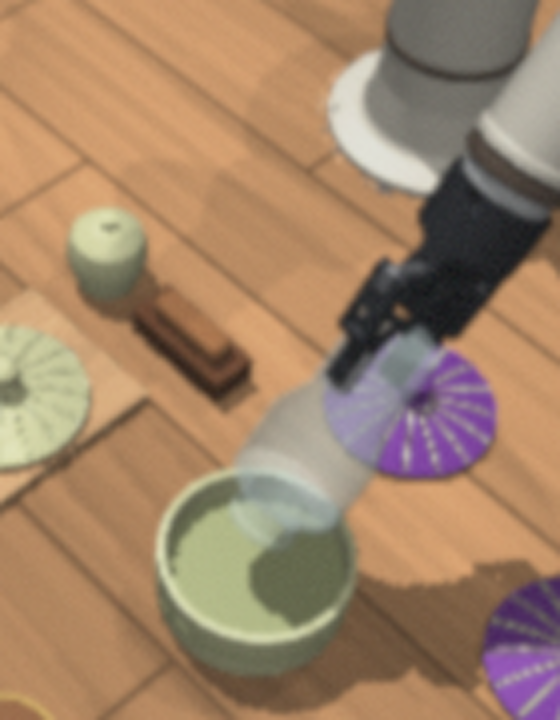

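```bash
python3 - <<'E'
from h import *
st=sense();print(st["clock"],st["position"].round(1))
s=cam("scene");t=cam("top")
crop(s,265,200,325,270,9,"s11.png");crop(t,150,130,270,270,4,"t11.png")
E
```

```text
13.25 [435.5 259.6 209.1]
```

View pics/s11.png

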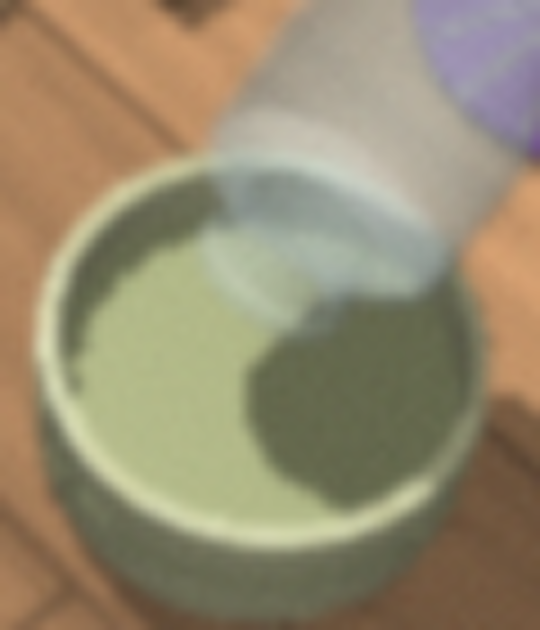

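View pics/t11.png

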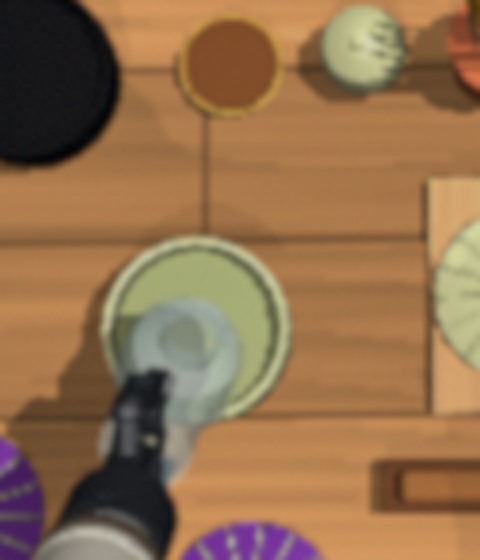

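```bash
python3 - <<'E'
from h import *
s=cam("scene");t=cam("top")
crop(s,150,100,450,325,2.66,"s12.png");crop(t,60,120,310,300,3.2,"t12.png")
E
```

```text
(no output)
```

View pics/s12.png

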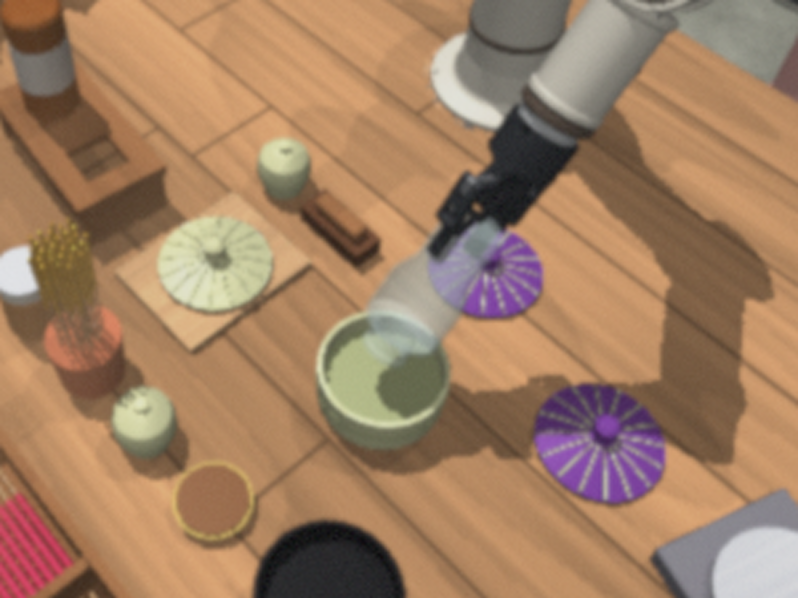

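View pics/t12.png

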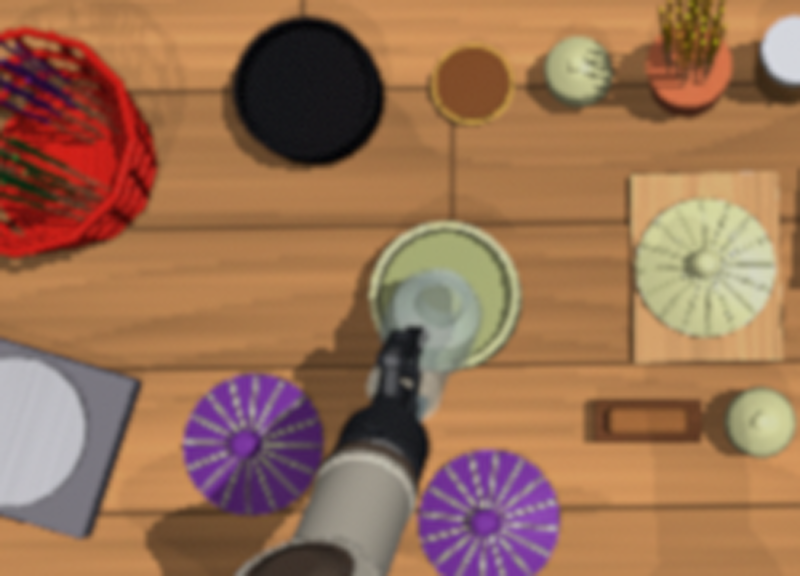

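```bash
cat > back.py <<'E'
from h import *
from scipy.spatial.transform import Rotation as R
st=sense();print(st["clock"],st["qpos"].round(2),st["position"].round(1))
O=st["orientation"];T=np.array([[.0907,.9959,0],[.9959,-.0907,0],[0,0,-1]])
rv=R.from_matrix(T@O.T).as_rotvec();print("rv",np.degrees(rv).round(2))
m=st["position"]+132*O[:,2];print("mouth",m.round(1), "to upright tcp", (m+[0,0,132]).round(1))
E
python3 back.py
```

```text
13.45 [-0.83  0.1  -0.11  2.28  0.92  0.68 -1.76] [437.8 259.4 210.4]
rv [ 4.23 33.41  0.55]
mouth [510.4 249.9 100.5] to upright tcp [510.4 249.9 232.5]
```

Emit:
{"method": "drive_tool", "body": {
  "slide": [
    [4.2,-0.3,2.7],
    [10.1,-0.7,5.6],
    [14.8,-1,6.3],
    [17.5,-1.2,5],
    [15,-1.2,2.2],
    [8.6,-0.6,1],
    [0,0,0],
    [0,0,0]
  ],
  "delta_rot": [
    [0.3,2.2,0],
    [0.6,5,0.1],
    [0.9,7,0.1],
    [1.0,7.9,0.1],
    [0.9,7,0.1],
    [0.5,4.3,0.1],
    [0,0,0],
    [0,0,0]
  ],
  "claw": [50,50,50,50,50,50,50,50]
}}

```text
clock: 14.25
position: [498.7, 251.0, 227.3]
orientation: [[0.097, 0.993, 0.074], [0.995, -0.095, -0.025], [-0.018, 0.076, -0.997]]
wrist_force: [-0.9, 0.1, -2.0]
opening: 0.761
```

```bash
python3 back.py; python3 - <<'E'
from h import *
s=cam("scene");t=cam("top")
crop(s,250,150,340,280,5,"s13.png");crop(t,150,130,270,270,4,"t13.png")
E
```

```text
14.25 [-0.5   0.28 -0.06  1.85  0.09  0.97 -0.71] [498.7 251.  227.3]
rv [1.42 4.26 0.31]
mouth [508.5 247.7  95.8] to upright tcp [508.5 247.7 227.8]
```

View pics/s13.png

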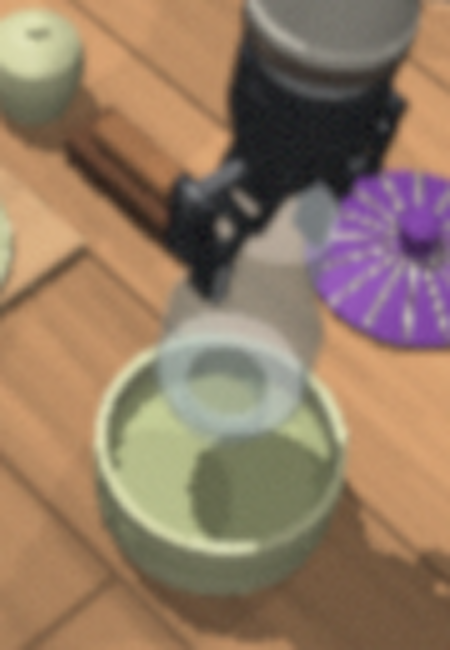

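View pics/t13.png

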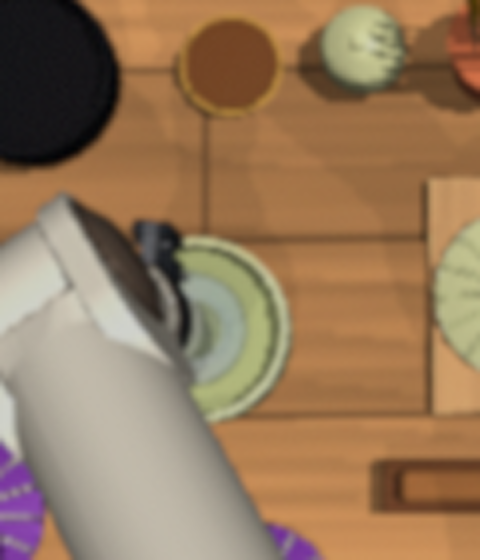

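The throat is empty: clear bore at scene crop (225,375), no red-brown there. The arm hides part of the pot in the top view, so I'll move back toward the rack and then check the pot.

Emit:
{"method": "drive_tool", "body": {
  "slide": [
    [5,1,6],
    [3,-8,10],
    [3,-20,8],
    [5,-32,0],
    [6,-42,0],
    [7,-45,0],
    [7,-45,0],
    [7,-45,0],
    [7,-45,0],
    [7,-45,0],
    [6,-42,0],
    [5,-36,0],
    [4,-26,0],
    [3,-16,0],
    [2,-8,0],
    [1,-3,0],
    [0,0,0],
    [0,0,0]
  ],
  "delta_rot": [
    [0.7,2.3,0.15],
    [0.7,2.0,0.15],
    [0,0,0],
    [0,0,0],
    [0,0,0],
    [0,0,0],
    [0,0,0],
    [0,0,0],
    [0,0,0],
    [0,0,0],
    [0,0,0],
    [0,0,0],
    [0,0,0],
    [0,0,0],
    [0,0,0],
    [0,0,0],
    [0,0,0],
    [0,0,0]
  ],
  "claw": [50,50,50,50,50,50,50,50,50,50,50,50,50,50,50,50,50,50]
}}

```text
clock: 16.15
position: [575.7, -202.8, 251.5]
orientation: [[0.086, 0.996, -0.001], [0.996, -0.086, 0.001], [0.001, -0.001, -1.0]]
wrist_force: [-0.0, -0.5, -1.8]
opening: 0.765
```

```bash
python3 back.py; python3 - <<'E'
from h import *
s=cam("scene");t=cam("top")
crop(s,130,20,340,280,2.3,"s14.png");crop(t,150,130,410,270,3,"t14.png")
crop(t,165,180,235,245,7,"t15.png")
E
```

```text
16.15 [ 0.16  0.38  0.17  1.65 -0.07  1.12  0.27] [ 575.7 -202.8  251.5]
rv [-0.05 -0.05 -0.3 ]
mouth [ 575.6 -202.7  119.5] to upright tcp [ 575.6 -202.7  251.5]
```

View pics/s14.png

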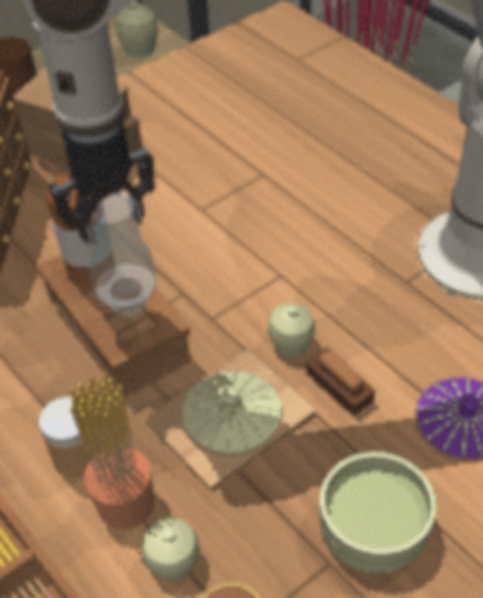

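View pics/t14.png

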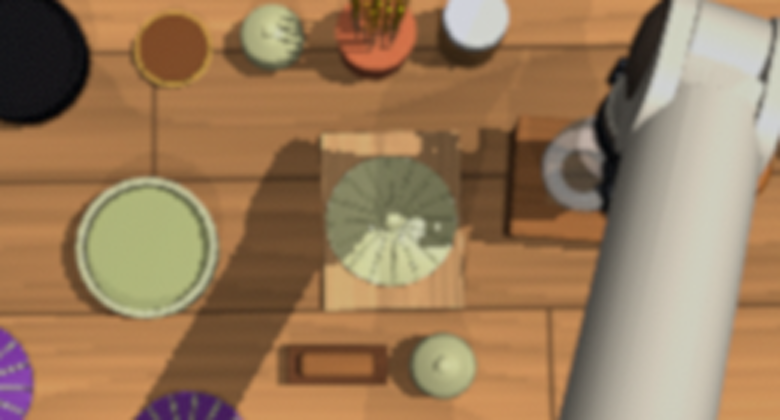

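View pics/t15.png

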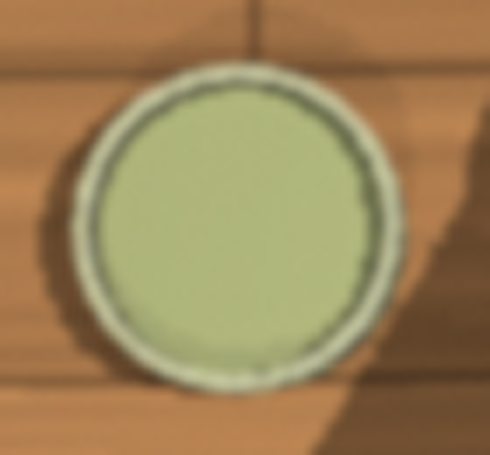

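The pot's floor is empty in both views (top crop (245,230)), and the piece isn't in the throat. I'll search the whole scene for it.

```bash
python3 - <<'E'
from h import *
s=cam("scene");t=cam("top")
crop(s,0,0,512,384,1.55,"s16.png");crop(t,0,0,512,384,1.55,"t16.png")
# difference to start images
for n,c in(("scene",s),("top",t)):
    a=cv2.cvtColor(cv2.imread(f"pics/{n}0.png"),cv2.COLOR_BGR2RGB)
    d=cv2.absdiff(a,c["img"]);cv2.imwrite(f"pics/d_{n}.png",cv2.resize(np.clip(d*3.,0,255).astype("uint8"),None,fx=1.55,fy=1.55))
crop(s,130,90,230,190,6,"s17.png")
E
```

```text
(no output)
```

View pics/s16.png

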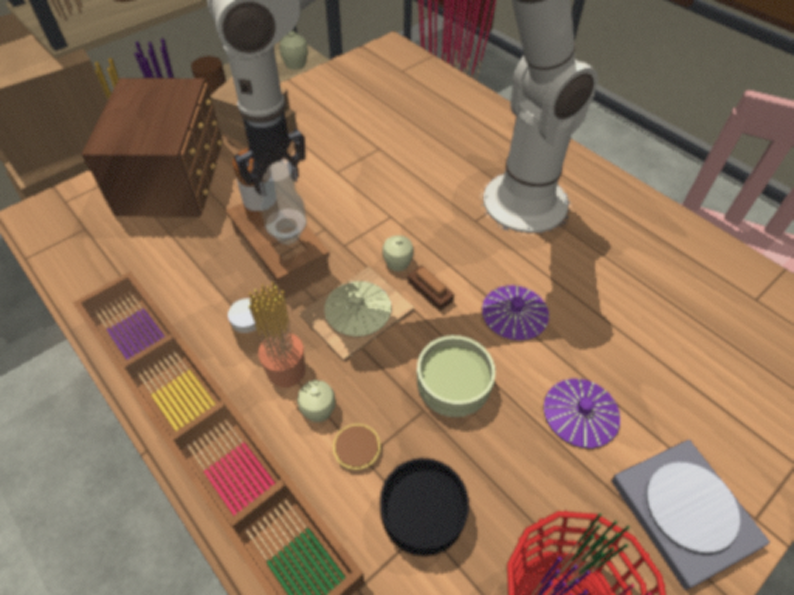

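View pics/t16.png

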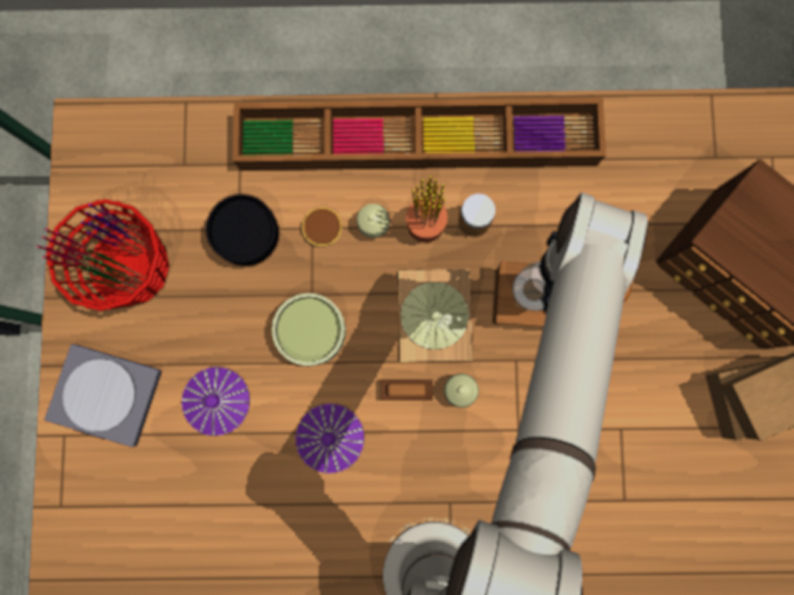

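View pics/d_scene.png

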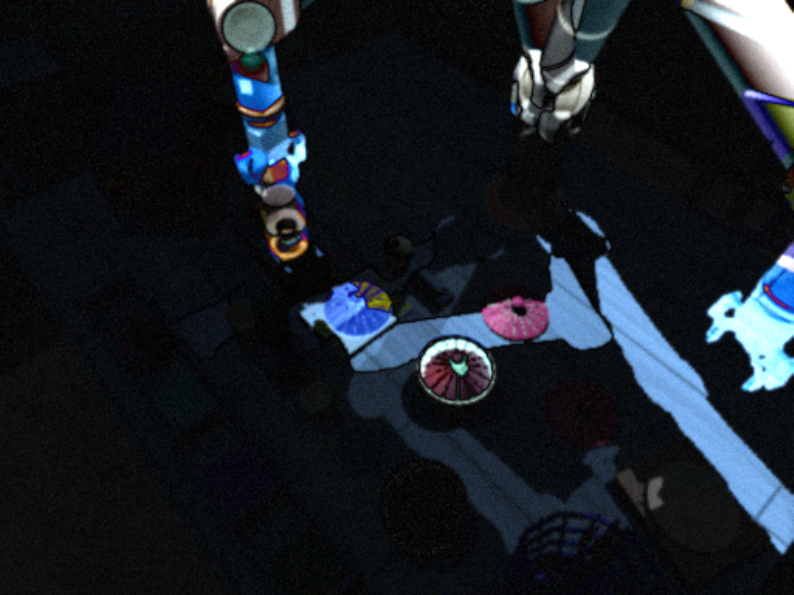

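View pics/s17.png

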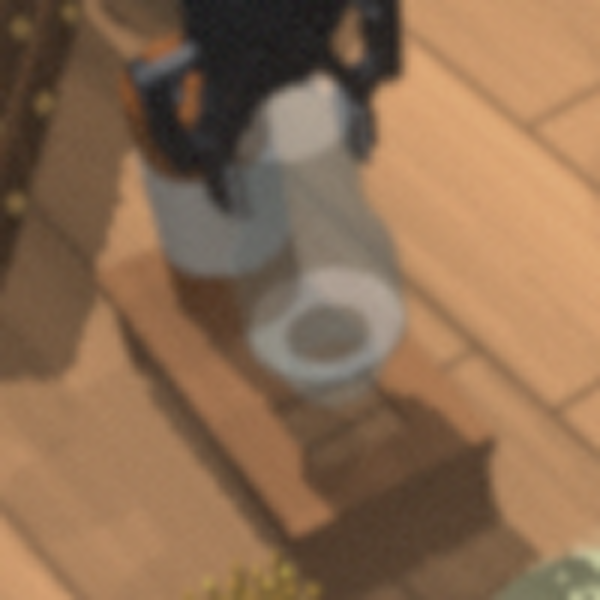

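View pics/d_top.png

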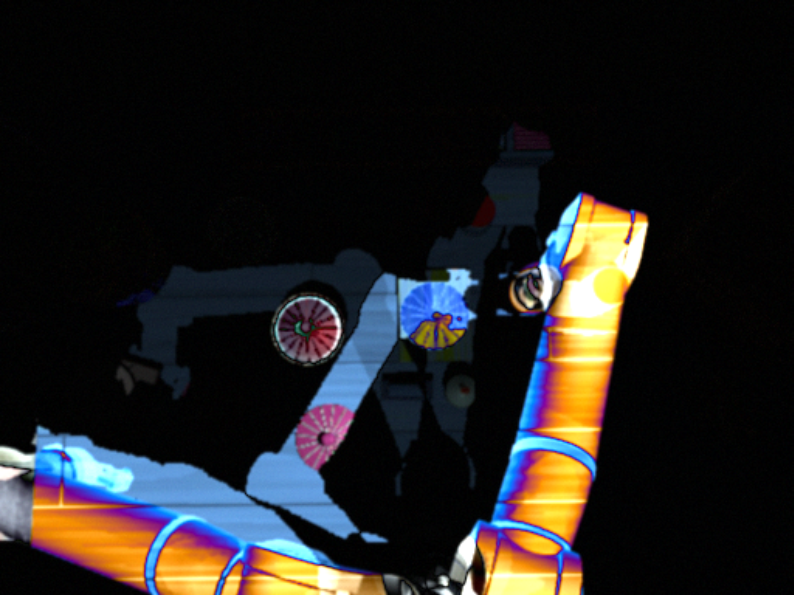

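```bash
python3 - <<'E'
from h import *
st=sense();print(st["clock"],st["wrist_force"],st["position"])
s=cam("scene");t=cam("top")
# reddish-dark candidates: hue near piece
ref=cv2.cvtColor(cv2.imread("pics/scene0.png"),cv2.COLOR_BGR2HSV);print("piece hsv s",ref[157,184],ref[155,190]);r2=cv2.cvtColor(cv2.imread("pics/top0.png"),cv2.COLOR_BGR2HSV);print("t",r2[186,341],r2[195,341])
crop(t,160,175,240,250,7,"t18.png");crop(s,262,205,330,272,8,"s18.png")
E
```

```text
16.35 [-0.2241422   0.79043164 -2.6411047 ] [ 575.63126591 -203.88192938  251.57654812]
piece hsv s [ 9 74 96] [ 8 71 90]
t [ 5 60 98] [  8 111  69]
```

View pics/s18.png

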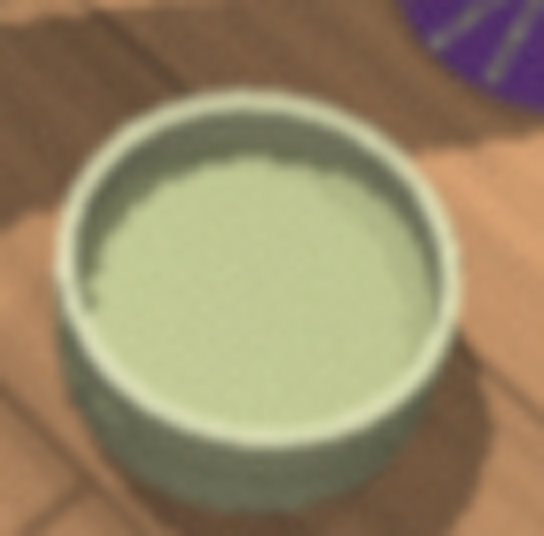

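```bash
python3 - <<'E'
from h import *
for n in("scene","top"):
    c=cam(n);a=cv2.imread(f"pics/{n}0.png");b=cv2.cvtColor(c["img"],cv2.COLOR_RGB2BGR)
    d=cv2.absdiff(cv2.GaussianBlur(a,(3,3),0),cv2.GaussianBlur(b,(3,3),0)).max(2)
    m=(d>12).astype("uint8");nn,l,st,ce=cv2.connectedComponentsWithStats(m)
    for i in range(1,nn):
        if 25<st[i,4]<1500: print(n,st[i],ce[i].round())
    v=b.copy();v[m>0]=(v[m>0]*0.5+np.array([0,0,127])).astype("uint8")
    print(c["img"].shape)
s=cam("scene");t=cam("top")
crop(s,150,170,420,384,2.9,"s19.png")
crop(t,20,60,290,270,2.9,"t19.png")
E
```

```text
scene [507 123   5  11  28] [510. 127.]
scene [371 136  20  18 146] [381. 144.]
scene [283 139  10   8  27] [287. 142.]
scene [203 160   6   6  26] [205. 163.]
scene [272 170  35  33 445] [291. 181.]
scene [258 191  21  15 184] [267. 199.]
scene [297 245   4  12  34] [298. 251.]
scene [417 307  11  22 191] [422. 318.]
scene [351 334  12   7  30] [358. 337.]
scene [364 344  11   7  61] [369. 347.]
scene [362 352   9   7  41] [366. 355.]
(384, 512, 3)
top [313 113  34  32 740] [332. 128.]
top [203 162  42  26 657] [226. 175.]
top [ 106  172   94   17 1071] [153. 180.]
top [224 191  10  23 117] [227. 200.]
top [320 199  10   5  42] [324. 201.]
top [247 234  21   6  83] [257. 236.]
top [276 235  29  42 548] [290. 260.]
top [105 236  17  21 191] [113. 244.]
top [ 76 238   9  15  61] [ 80. 244.]
top [252 251  19   4  68] [261. 253.]
top [246 258  25  34 504] [259. 270.]
top [258 375  13   9  70] [263. 380.]
(384, 512, 3)
```

View pics/s19.png

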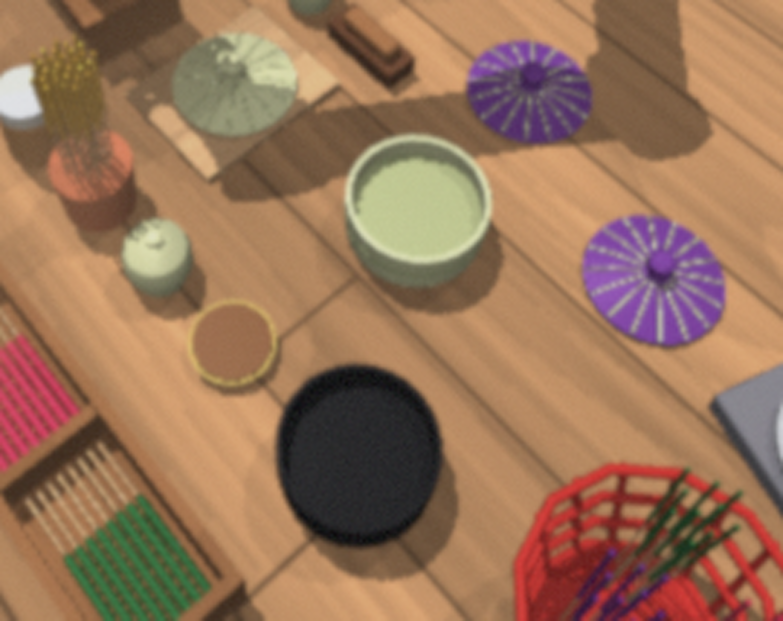

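View pics/t19.png

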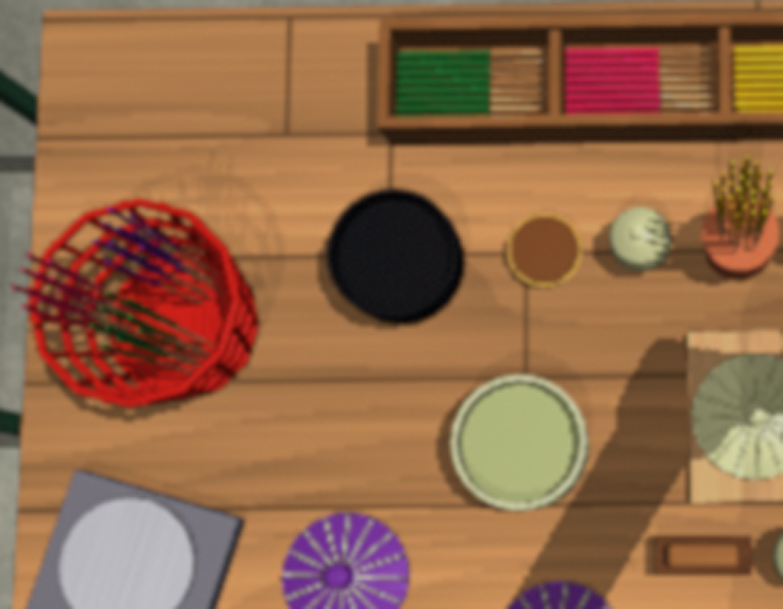

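```bash
python3 - <<'E'
from h import *
f=[]
for i in range(6):
    c=cam("scene");st=sense();f.append(st["wrist_force"]);
print(st["clock"],np.mean(f,0),np.std(f,0),st["torque"])
ims=c["img"]
crop(c,140,60,220,170,5.4,"s20.png")
t=cam("top");crop(t,310,150,400,220,8,"t20.png")
E
```

```text
16.95 [-0.04339482  0.01247159 -2.90402269] [0.5331501  0.3907475  0.63479465] [ 0.02661496 -0.01015532  0.00247109]
```

View pics/s20.png

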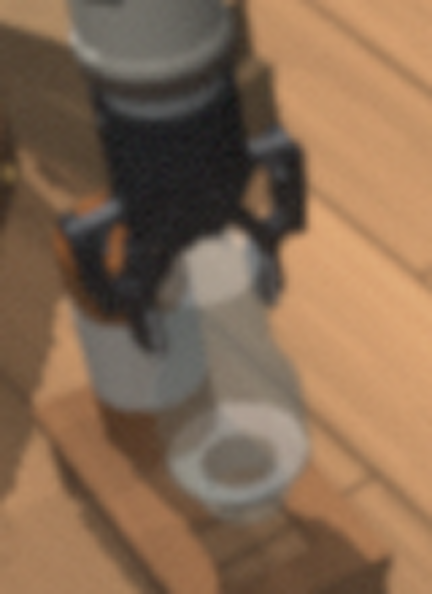

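View pics/t20.png

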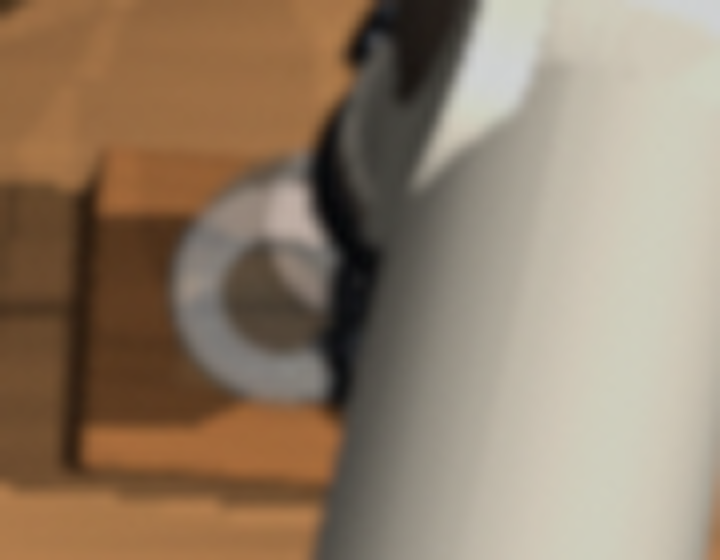

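The bottle is empty (steady weight 2.90 N) and the piece is nowhere on the bench. The pot's visible floor looks suspiciously high, so I'll check its apparent level against the stated 8 mm.

```bash
python3 - <<'E'
from h import *
s=cam("scene");t=cam("top")
P=np.array([507.5,255.2])
for n,c in(("s",s),("t",t)):
    im=cv2.resize(cv2.cvtColor(c["img"],cv2.COLOR_RGB2BGR),None,fx=1,fy=1)
    u,v=proj(c,(*P,70));u0,v0=int(u)-32,int(v)-32;k=9
    cr=cv2.resize(im[v0:v0+64,u0:u0+64],None,fx=k,fy=k,interpolation=cv2.INTER_CUBIC)
    off=np.array([5,5]) if n=="s" else np.zeros(2)
    for z,r,col in((70,69,(255,255,255)),(8,69,(0,0,255)),(48,69,(255,0,0))):
        a=np.linspace(0,2*np.pi,80);pts=np.array([(proj(c,(*(P+off+r*np.array([np.cos(q),np.sin(q)])),z))-[u0-.5,v0-.5])*k for q in a])
        cv2.polylines(cr,[pts.astype(np.int32)],True,col,1)
    cv2.imwrite(f"pics/lvl_{n}.png",cr)
print(sense()["clock"])
E
```

```text
17.1
```

View pics/lvl_s.png

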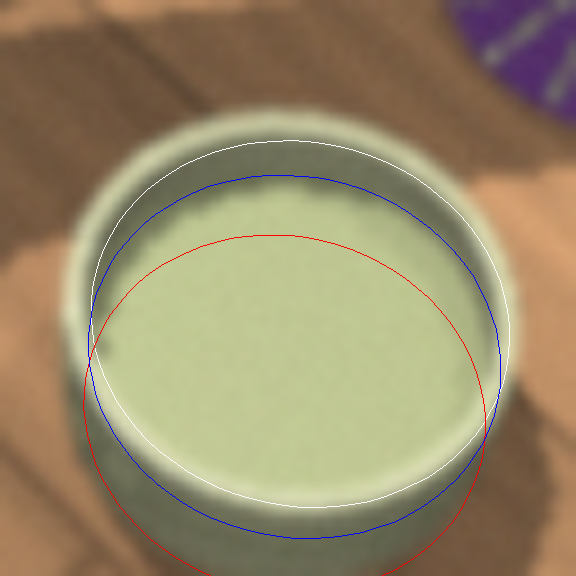

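View pics/lvl_t.png

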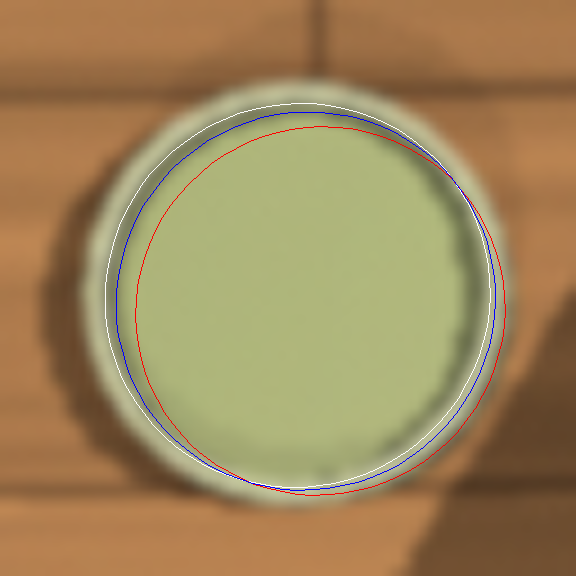

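The visible surface inside the pot sits near z ≈ 45–50 mm in both views, well above the stated 8 mm floor. A lying piece, at most 38 mm high, would be hidden under it. It left the throat while the mouth was centred over the pot and shows up nowhere else. I'll return the bottle to just above its hole.

```bash
python3 back.py
```

```text
17.1 [ 0.16  0.38  0.17  1.65 -0.07  1.12  0.27] [ 575.5 -204.9  251.5]
rv [ 0.   -0.05 -0.15]
mouth [ 575.3 -204.9  119.5] to upright tcp [ 575.3 -204.9  251.5]
```

Emit:
{"method": "drive_tool", "body": {
  "slide": [
    [0.5,-0.8,-6],
    [0.5,-0.8,-10],
    [0.5,-0.7,-10],
    [0,0,-6],
    [0,0,0],
    [0,0,0],
    [0,0,0],
    [0,0,0]
  ],
  "delta_rot": [
    [0,0,0],
    [0,0,0],
    [0,0,0],
    [0,0,0],
    [0,0,0],
    [0,0,0],
    [0,0,0],
    [0,0,0]
  ],
  "claw": [50,50,50,50,50,50,50,50]
}}

```text
clock: 17.9
position: [577.4, -207.2, 220.1]
orientation: [[0.088, 0.996, 0.0], [0.996, -0.088, -0.0], [-0.0, 0.0, -1.0]]
wrist_force: [0.2, 0.6, -2.8]
opening: 0.763
```

```bash
python3 back.py;python3 - <<'E'
from h import *
c=cam("scene");crop(c,140,60,230,180,5,"s21.png")
E
```

```text
17.9 [ 0.17  0.41  0.17  1.68 -0.08  1.06  0.28] [ 577.4 -207.2  220.1]
rv [ 0.02  0.01 -0.16]
mouth [ 577.4 -207.3   88.1] to upright tcp [ 577.4 -207.3  220.1]
```

View pics/s21.png

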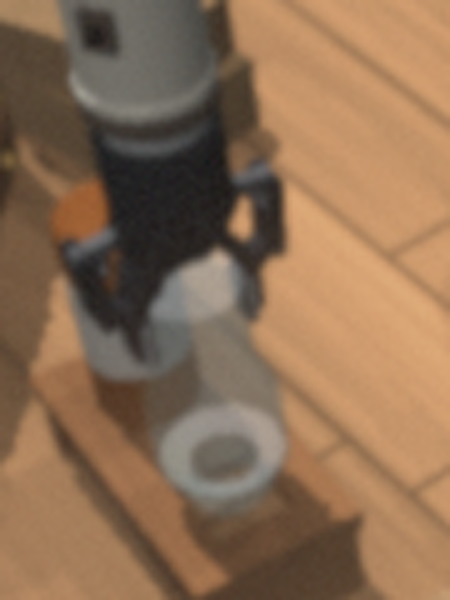

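The bottle is upright over its hole at the pick coordinates. I'll lower it.

Emit:
{"method": "drive_tool", "body": {
  "slide": [
    [-0.3,0,-6],
    [0,0,-10],
    [0,0,-8],
    [0,0,-6],
    [0,0,-3],
    [0,0,0]
  ],
  "delta_rot": [
    [0,0,0],
    [0,0,0],
    [0,0,0],
    [0,0,0],
    [0,0,0],
    [0,0,0]
  ],
  "claw": [50,50,50,50,50,50]
}}

```text
clock: 18.55
position: [576.3, -207.0, 185.7]
orientation: [[0.088, 0.996, -0.002], [0.996, -0.088, 0.0], [0.0, -0.002, -1.0]]
wrist_force: [-0.7, 0.7, -3.2]
opening: 0.763
```

Emit:
{"method": "drive_tool", "body": {
  "slide": [
    [0,0,-1.5],
    [0,0,-1.5],
    [0,0,-0.5],
    [0,0,0],
    [0,0,0]
  ],
  "delta_rot": [
    [0,0,0],
    [0,0,0],
    [0,0,0],
    [0,0,0],
    [0,0,0]
  ],
  "claw": [50,50,50,50,50]
}}

```text
clock: 19.05
position: [577.0, -207.3, 183.5]
orientation: [[0.088, 0.996, 0.0], [0.996, -0.088, -0.0], [-0.0, 0.0, -1.0]]
wrist_force: [-0.2, -0.0, -1.5]
opening: 0.764
```

Emit:
{"method": "drive_tool", "body": {
  "slide": [
    [0,0,-0.8],
    [0,0,0],
    [0,0,0],
    [0,0,0],
    [0,0,0],
    [0,0,0],
    [0,0,0]
  ],
  "delta_rot": [
    [0,0,0],
    [0,0,0],
    [0,0,0],
    [0,0,0],
    [0,0,0],
    [0,0,0],
    [0,0,0]
  ],
  "claw": [50,50,68,72,80,85,85]
}}

```text
clock: 19.75
position: [576.6, -207.1, 182.1]
orientation: [[0.088, 0.996, -0.001], [0.996, -0.088, 0.0], [-0.0, -0.001, -1.0]]
wrist_force: [0.5, 0.4, -0.2]
opening: 0.997
```

Emit:
{"method": "drive_tool", "body": {
  "slide": [
    [0,0,8],
    [0,0,16],
    [0,0,24],
    [0,0,28],
    [0,0,20],
    [0,0,0]
  ],
  "delta_rot": [
    [0,0,0],
    [0,0,0],
    [0,0,0],
    [0,0,0],
    [0,0,0],
    [0,0,0]
  ],
  "claw": [85,85,85,85,85,85]
}}

```text
clock: 20.35
position: [578.8, -208.0, 282.6]
orientation: [[0.088, 0.996, 0.006], [0.996, -0.088, -0.002], [-0.002, 0.006, -1.0]]
wrist_force: [0.6, -0.5, 0.6]
opening: 0.995
```

```bash
python3 back.py;python3 - <<'E'
from h import *
c=cam("scene");crop(c,140,60,230,180,5,"s22.png")
E
```

```text
20.35 [ 0.17  0.36  0.18  1.61 -0.07  1.17  0.27] [ 578.8 -208.   282.6]
rv [ 0.12  0.35 -0.15]
mouth [ 579.6 -208.3  150.6] to upright tcp [ 579.6 -208.3  282.6]
```

View pics/s22.png

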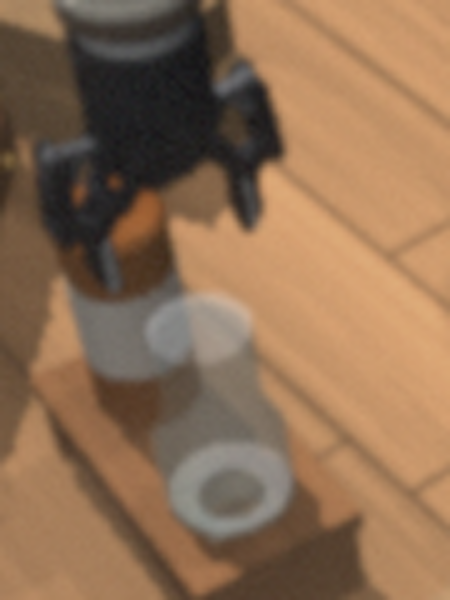

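The bottle stands upright and empty in its hole (foot at crop (200,330), neck clear at (230,495)). I'll clear the arm and run the final checks.

Emit:
{"method": "drive_tool", "body": {
  "slide": [
    [0,0,30],
    [-10,0,30],
    [-25,0,20],
    [-30,0,0],
    [-30,0,0],
    [-30,0,0],
    [-20,0,0],
    [-10,0,0],
    [0,0,0],
    [0,0,0]
  ],
  "delta_rot": [
    [0,0,0],
    [0,0,0],
    [0,0,0],
    [0,0,0],
    [0,0,0],
    [0,0,0],
    [0,0,0],
    [0,0,0],
    [0,0,0],
    [0,0,0]
  ],
  "claw": [85,85,85,85,85,85,85,85,85,85]
}}

```text
clock: 21.4
position: [422.4, -206.9, 358.0]
orientation: [[0.088, 0.996, -0.001], [0.996, -0.088, 0.0], [0.0, -0.001, -1.0]]
wrist_force: [0.4, -0.3, -0.0]
opening: 0.995
```

```bash
python3 - <<'E'
from h import *
s=cam("scene");t=cam("top")
crop(s,0,0,512,384,1.55,"s23.png");crop(t,0,0,512,384,1.55,"t23.png")
# contrast-stretched pot interior
for n,c,(u,v) in(("s",s,(294,243)),("t",t,(199,212))):
    im=cv2.cvtColor(c["img"][v-35:v+35,u-35:u+35],cv2.COLOR_RGB2BGR)
    y=cv2.createCLAHE(4,(2,2)).apply(cv2.cvtColor(im,cv2.COLOR_BGR2GRAY));cv2.imwrite(f"pics/cl_{n}.png",cv2.resize(y,None,fx=7,fy=7))
print(sense()["clock"])
E
```

```text
21.5
```

View pics/s23.png

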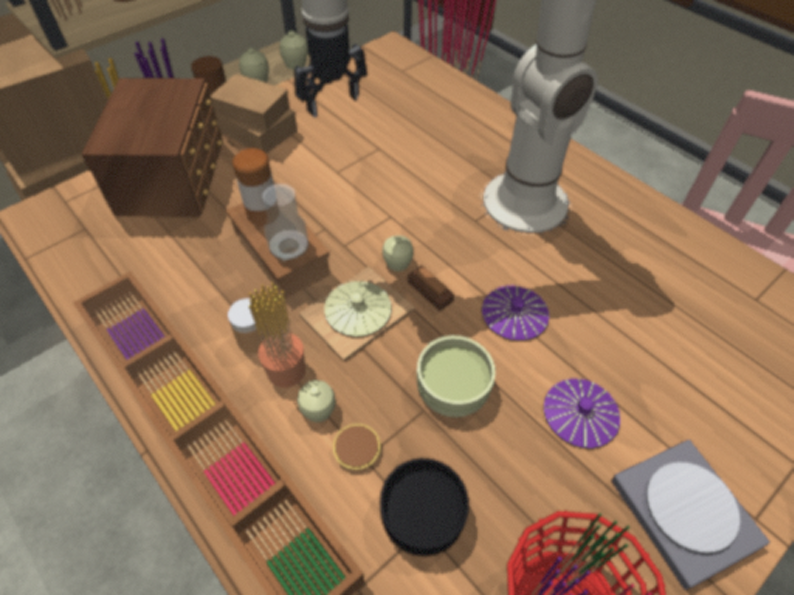

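View pics/t23.png

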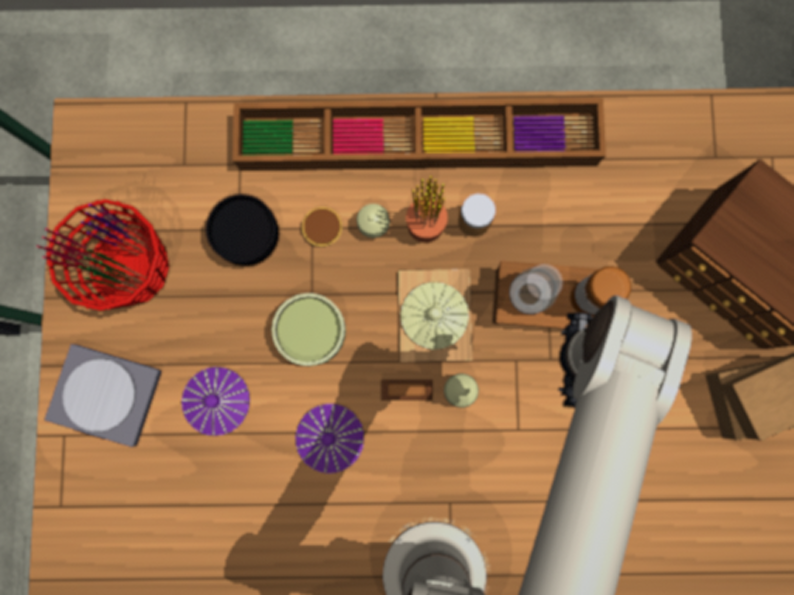

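View pics/cl_s.png

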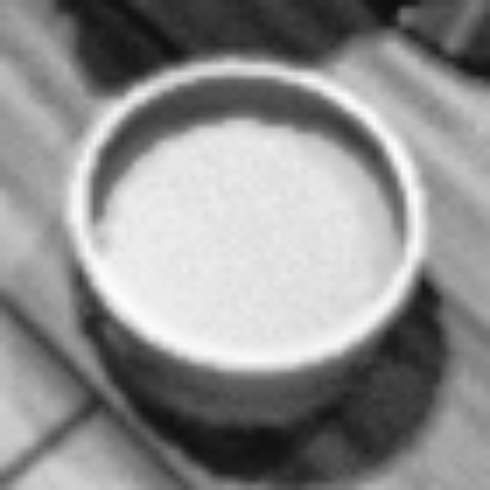

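Everything stands in place and the piece isn't visible anywhere outside the pot. Nothing more can be learned or mended, so I'm handing in.

```bash
python3 -c "
from workcell import ticket,sense
print(sense()['clock']);print(ticket.close_job())"
```

```text
21.5
the job is handed in; nothing more can be done
None
```

I handed the job in at 21.5 s on the robot's clock, but I never saw the sandalwood piece lying in the pot. That part rests on inference.

**What I did:** I laid the lid knob up on the board and carried the bottle neck down over the pot. With the mouth held about 30 mm above the rim, I leant the bottle about 34° in the plane of the piece, thin end low. When I looked at the end of that first lean, the throat was already empty, so I did not rock it to the other side. I then set the bottle back neck down in its hole and moved the arm clear.

**Checks that passed:**
- **Lid:** centred on the board, knob up.
- **Bottle:** upright in its hole at the original pick position, with a clear throat. It weighed 2.9 N on the gripper, against about 3.2 N with the piece in it.
- **Everything else:** the amber bottle, jars and press show no movement in the images.

**Check that did not confirm:** neither camera shows the piece in the pot, or anywhere else on the bench. The surface visible inside the pot sits at about 45–50 mm, not the stated 8 mm floor, so a piece lying flat would be hidden beneath it. It left the throat while the mouth was centred over the pot, so I believe it is there. I did not probe the pot to make sure.

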